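# Turn the rinsed cups over to dry

### The job

The square steel rinse cups on the bench are washed and must dry. First slide the drying plate's heat slider back to its off end (the end nearest the robot); then stand every square cup mouth-down on the bare aluminium plate, side by side and not on one another; when all are on it and let go, slide the heat slider out until its grip is level with the white setting tab beside the track. Leave everything else on the bench where it is.

Things in the scene. Friction and masses are not known exactly. Their poses are not given: they have to be found in the camera images.
- dryer: low drying plate, fixed to the bench (its place and yaw differ from start to start). Origin: on the bench surface under the centre of the aluminium plate. The flat aluminium top is 160 mm along its x and 340 mm along its y (x from -80 to 80, y from -170 to 170), 30 mm above the bench, no rim. A black control strip 68 mm wide, also 30 mm high, adjoins it at y from -172 to -240 mm and carries the heat slider. Its x axis points away from the robot, within about 0.2 rad.
- heat (a joint): heat slider, metres: 0 is off (grip at the end nearest the robot), up to 0.100; it slides along the dryer's +x axis, stays where it is left, and moves at about 2 N, stiff stops at both ends. It may start anywhere in the outer half.
- heat_top (a point): centre of the top of the heat slider's black grip: a block 20 mm long along the track, 28 mm across it and 40 mm tall, standing on a 14 mm high aluminium track (track top 44 mm above the bench, this point 84 mm). At slider value 0 this point lies at dryer x -50 mm, y -208 mm.
- tab (a joint): place of the white setting tab, metres, on the same scale as the heat slider: the slider is level with the tab when both values are equal. The tab cannot be moved by hand.
- tab_tip (a point): top of the white setting tab, a small upright plate 22 mm tall beside the track on the side away from the plate; only its position along the dryer's x matters.
- cup1: square stainless rinse cup, open at one end, 48 x 48 mm outside, 64 mm tall, walls 3 mm, flat sides, 150 g. Two or three such cups (identical) are on the bench at the start, all mouth-up, at any yaw. Origin: centre of the outer face of its closed bottom; its z axis runs along the cup from the bottom to the mouth, so z up means mouth-up and z down means mouth-down; x and y are square to its flat sides. It can lie stably on any of its flat sides.
- cup2: square stainless rinse cup, open at one end, 48 x 48 mm outside, 64 mm tall, walls 3 mm, flat sides, 150 g. Two or three such cups (identical) are on the bench at the start, all mouth-up, at any yaw. Origin: centre of the outer face of its closed bottom; its z axis runs along the cup from the bottom to the mouth, so z up means mouth-up and z down means mouth-down; x and y are square to its flat sides. It can lie stably on any of its flat sides.
- cup3: square stainless rinse cup, open at one end, 48 x 48 mm outside, 64 mm tall, walls 3 mm, flat sides, 150 g. Two or three such cups (identical) are on the bench at the start, all mouth-up, at any yaw. Origin: centre of the outer face of its closed bottom; its z axis runs along the cup from the bottom to the mouth, so z up means mouth-up and z down means mouth-down; x and y are square to its flat sides. It can lie stably on any of its flat sides.
- tin: bystander, to be left alone: round flat brass tin, 50 mm across, 26 mm high, origin under its centre.
- brushpot: bystander, to be left alone: round white ceramic pot, 72 mm across the rim, 85 mm high, origin under its centre. Not one of the square cups.
- spool: bystander, to be left alone: grey wire spool standing on its flange, 64 mm across, 40 mm high, origin under its centre.
- driver: bystander, to be left alone: screwdriver lying on the bench, 190 mm long, along its x.
- brush: bystander, to be left alone: brush lying on the bench, 180 mm long, along its x.
- stock: bystander, to be left alone: wooden block 100 x 50 x 30 mm, origin under its centre.
- file: bystander, to be left alone: file with wooden handle lying on the bench, 240 mm long, along its x.
Things that resemble listed ones, but are neither listed nor needed, are in the scene too. Leave any turquoise look-alike of the cup2 alone.

How it is judged:
On the way, in this order (a step that is already met when the one before it is completed fails the run):
1. the heat slider is slid back to its off end (value of joint heat below 0.008 m), for 0.2 s.
2. every square cup stands mouth-down on the aluminium plate, let go, with the slider still off (angle between each of cup1, cup2, cup3's own z axis and vertical above 3.04 rad and x of cup1 in the frame of dryer between -0.056 and 0.056 m and y of cup1 in the frame of dryer between -0.146 and 0.146 m and z of cup1 in the frame of dryer between 0.088 and 0.1 m and linear speed of each of cup1, cup2, cup3 below 0.03 m/s and x of cup2 in the frame of dryer between -0.056 and 0.056 m and y of cup2 in the frame of dryer between -0.146 and 0.146 m and z of cup2 in the frame of dryer between 0.088 and 0.1 m and x of cup3 in the frame of dryer between -0.056 and 0.056 m and y of cup3 in the frame of dryer between -0.146 and 0.146 m and z of cup3 in the frame of dryer between 0.088 and 0.1 m and contact force between each of cup1, cup2, cup3 and the fingers below 0.2 N and value of joint heat below 0.008 m), for 0.3 s.
3. the heat slider is level with the setting tab (x of heat_top in the frame of tab_tip between -0.006 and 0.006 m), for 0.2 s.
At the end, for the whole second after the job is handed in: Every square cup present stands mouth-down flat on the aluminium plate (upright within 0.1 rad, its centre at least 24 mm inside the plate's edges), at rest and released; the heat slider's grip is within 6 mm of the setting tab along the track (all of step 3 and angle between each of cup1, cup2, cup3's own z axis and vertical above 3.04 rad and x of cup1 in the frame of dryer between -0.056 and 0.056 m and y of cup1 in the frame of dryer between -0.146 and 0.146 m and z of cup1 in the frame of dryer between 0.088 and 0.1 m and linear speed of each of cup1, cup2, cup3 below 0.03 m/s and x of cup2 in the frame of dryer between -0.056 and 0.056 m and y of cup2 in the frame of dryer between -0.146 and 0.146 m and z of cup2 in the frame of dryer between 0.088 and 0.1 m and x of cup3 in the frame of dryer between -0.056 and 0.056 m and y of cup3 in the frame of dryer between -0.146 and 0.146 m and z of cup3 in the frame of dryer between 0.088 and 0.1 m and contact force between each of cup1, cup2, cup3 and the fingers below 0.2 N and velocity of joint heat below 0.01 m/s); the robot touches nothing.
It fails at once if a bystander is shifted by more than 50 mm or the round pot knocked over (distance of any of tin, brushpot, spool, driver, brush, stock, file from where it was at the start of the episode above 0.05 m or angle between brushpot's own z axis and vertical above 0.7 rad).
Of cup1, cup2, cup3 only 2 to 3 are there at a start; the rules pass over those that are not, and their reading is None.
At some moment in a run one of cup1, cup2, cup3 may be knocked a few centimetres aside while the robot is not near it.
Once in a run the grip may slacken for a moment while it holds something.
It also fails if it takes over 210 s, if anything falls off the work surface, if the arm or the gripper's body presses on something with over 40 N, if the wrist force passes 120 N, or if a joint passes its speed limit or range.

### The arm

A 6-joint arm with a two-finger parallel gripper is mounted at the origin on the work surface. World frame = base frame: x ahead of the robot, y to its left, z up, the work surface at z = 0. Lengths are in m, angles in rad, forces in N, time in s.
With the tool pointing down it reaches from about 0.325 to 0.9 m from the base axis. Payload 3.5 kg.
Tool frame: the origin (TCP) lies between the finger pads; the fingertips stand 19 mm ahead of it and the grasp point (between the pads) is the TCP; z points along the fingers, x is the direction in which the jaws open and shut, and the axes are right-handed (so a half turn about z gives the same grasp; the last joint's range is limited). The gripper opens to 85 mm and grips with 20 to 120 N. Pads are 22 mm wide; open, the fingers measure 114 mm over their backs; the gripper's body (76 mm by 85 mm) begins 54 mm behind the grasp point. The pads swing forward as they close: fully open they stand 13 mm farther back than shut.
Start: joints at [-1.417, 0.276, -0.026, 1.268, 0, 1.467], TCP at [0.159, -0.605, 0.25] pointing down, gripper open.
Joint ranges: [-3.12, 3.12], [-0.85, 1.88], [-1.08, 1.24], [-1.95, 2.15], [-1.57, 1.53], [-3.14, 3.14]. Speed limits (rad/s): [2.57, 2.57, 3.14, 3.14, 3.14, 3.14].

### API

Orientations are given as a unit quaternion [x, y, z, w].
In Python, from cell import ctrl gives the robot as it stands. The module is installed in compiled form; this text tells all that it offers.
- The arm moves only by the tool carry_out, never from a script. Its argument "rows" is a list of rows, each an object with "hand": the opening, from -1 (shut) to 1 (fully open); "delta_pos": the shift along the tool's x, y, z in m, a list of three; "dr": the turn, a rotation vector about the tool's x, y, z in degrees, a list of three. A call has 1 to 20 rows; each row shifts and turns the commanded pose from where the row before left it, along the tool's axes as they then stand; what a row does not reach is not made up. A row lasts 1/12 s, in which the tool goes at most 41.7 mm and 7.16 degrees, less where a joint would pass 70% of its speed; a pose out of reach is approached as far as the arm can. A call with a gripper value outside its range is refused whole. The fingers move at their own pace and stop on an object; "force" is the grip in N (left out, the last holds). Time passes only in rows, so rows that do not move let the fingers close. It gives the time, the measured TCP pose, the force and the opening at its end, in the units of the state.
- ctrl.read_state(): the state, without advancing time (a new reading comes with each control period).
- ctrl.camera(name): name is "scene" or "top" or "wrist"; returns the picture (400x640x3 uint8, red, green, blue); there is no depth.
- ctrl.camera_model(name): a dict with "vertical_fov" (degrees; the focal length in pixels is half the picture's height over the tangent of half this angle, whatever the lens; pixels are square), "cx", "cy" (the principal point, pixels), "world_from_camera" (4x4, takes a point from camera to world coordinates). Camera axes: x right, y down, z forward; pixel columns grow to the right and rows downward; lengths in m; the calibration is good to about 2 mm. A picture is of the moment at which its call begins: read the wrist's pose just before it. camera_model takes no time and is no camera call; for the wrist camera it gives the pose at the moment of the call.
- ctrl.job_done(): hands the job in, once; it reports no verdict.
The state is a dict: "time": time; "joint_positions": joint angles; "dq": joint speeds; "tau": joint torques, N m; "tool_pos": TCP position; "orientation": TCP orientation; "contact_force": force on the tool from outside, world axes, zero at the start; "moment": the same for the moment, N m; "grip_width": finger opening in m.
Only numpy, scipy, OpenCV 4.12 (cv2) and the standard library are available. Lean on these libraries where they do the work, as an engineer would, in place of code of your own. Each camera call takes 0.05 s, during which the arm holds its last target.

## Working session

There is one attempt and no reset: what is moved stays moved. The work goes in short steps, Python scripts to look and compute and a tool call to move; the robot and the scene stay as the last step left them, time stands still between calls to the robot, and variables do not carry over. Pictures are saved under pics/ and viewed, and the job is handed in when it is done.

Besides the shell and the picture viewer there is one more tool, called after "Call:" as name([rows], argument=value, ...), one row to a line, values as JSON. carry_out: Moves the arm, as the interface text tells. Its arguments: {"type":"object","properties":{"rows":{"type":"array"},"force":{"type":"number"}},"required":["rows"]}

```bash
mkdir -p pics
cat > h.py <<'E'
import numpy as np, cv2
from cell import ctrl
def model(n):
    m=ctrl.camera_model(n); f=200/np.tan(np.radians(m["vertical_fov"])/2)
    return f,m["cx"],m["cy"],np.array(m["world_from_camera"])
def ray(M,u,v,z):
    f,cx,cy,T=M
    d=T[:3,:3]@np.array([(u-cx)/f,(v-cy)/f,1]); o=T[:3,3]
    return o+d*(z-o[2])/d[2]
def proj(M,p):
    f,cx,cy,T=M
    q=T[:3,:3].T@(np.array(p)-T[:3,3]); return f*q[0]/q[2]+cx,f*q[1]/q[2]+cy
def snap(n,name,crop=None,scale=1):
    M=model(n); im=ctrl.camera(n); cv2.imwrite(f'pics/{name}_raw.png',im[:,:,::-1])
    c=im if crop is None else im[crop[1]:crop[3],crop[0]:crop[2]]
    cv2.imwrite(f'pics/{name}.png',cv2.resize(c,None,fx=scale,fy=scale,interpolation=cv2.INTER_CUBIC)[:,:,::-1])
    return im,M
E
python3 - <<'E'
from h import *
for n in("scene","top","wrist"):
    im,M=snap(n,n+"0",scale=1.25); print(n,im.shape,M)
print(ctrl.read_state())
E
```

```text
scene (400, 640, 3) (np.float64(415.7372418688856), 325.8816680661238, 194.7664108689763, array([[ 0.7871357 ,  0.34388945, -0.51201312,  1.18043767],
       [ 0.61676747, -0.43360214,  0.65695287, -0.92705179],
       [ 0.00390918, -0.83290409, -0.55340355,  0.80430447],
       [ 0.        ,  0.        ,  0.        ,  1.        ]]))
top (400, 640, 3) (np.float64(453.64647703648274), 318.99564876810564, 196.6287084700092, array([[-0.01169725, -0.99838153,  0.05565515,  0.4403495 ],
       [-0.99991904,  0.01140019, -0.00565186, -0.0367774 ],
       [ 0.00500823, -0.05571676, -0.99843405,  1.34889527],
       [ 0.        ,  0.        ,  0.        ,  1.        ]]))
wrist (400, 640, 3) (np.float64(309.6013974438827), 322.13222148799906, 205.21838119164545, array([[ 0.25482466, -0.91379808, -0.316287  ,  0.23956581],
       [-0.96698635, -0.24125981, -0.08204327, -0.58191066],
       [-0.00133636,  0.32675186, -0.94510922,  0.37282446],
       [ 0.        ,  0.        ,  0.        ,  1.        ]]))
{'time': 0.15, 'joint_positions': array([-1.41739680e+00,  2.77001178e-01, -2.75274643e-02,  1.26802569e+00,
       -1.52161782e-05,  1.46740618e+00]), 'dq': array([ 0.0005567 , -0.00160927,  0.00503634,  0.00039665,  0.0006343 ,
       -0.00061607]), 'tau': array([ 3.51480621e-04, -4.46055293e+01,  2.95639604e+01,  1.04559204e-02,
       -7.30130409e-05,  7.09267738e-06]), 'tool_pos': array([ 0.15864041, -0.60394325,  0.24940801]), 'orientation': array([ 7.91825689e-01, -6.10746515e-01, -6.42139323e-04, -6.00303137e-04]), 'contact_force': array([0.52036974, 0.03497389, 0.46277183]), 'moment': array([-0.03825276, -0.01405152, -0.00377738]), 'grip_width': 0.08543563588387384}
```

View pics/top0.png

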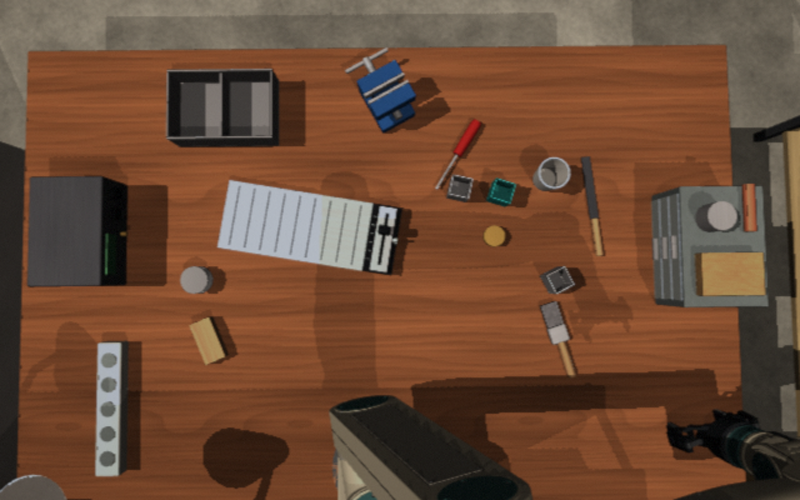

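View pics/scene0.png

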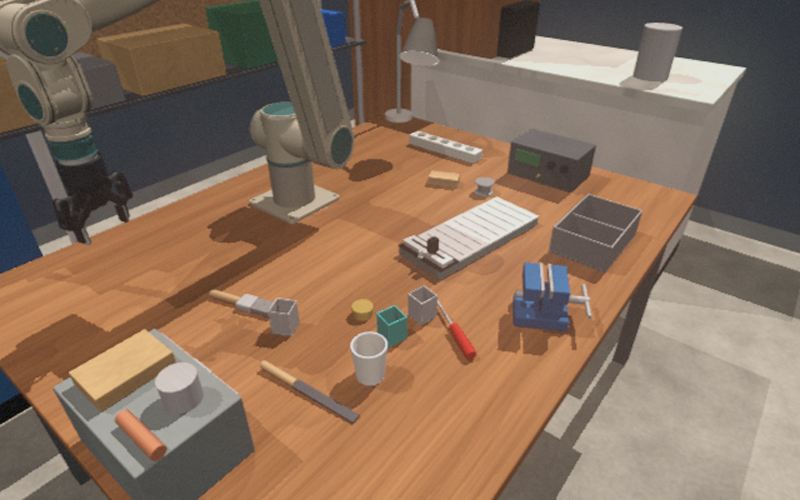

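View pics/wrist0.png

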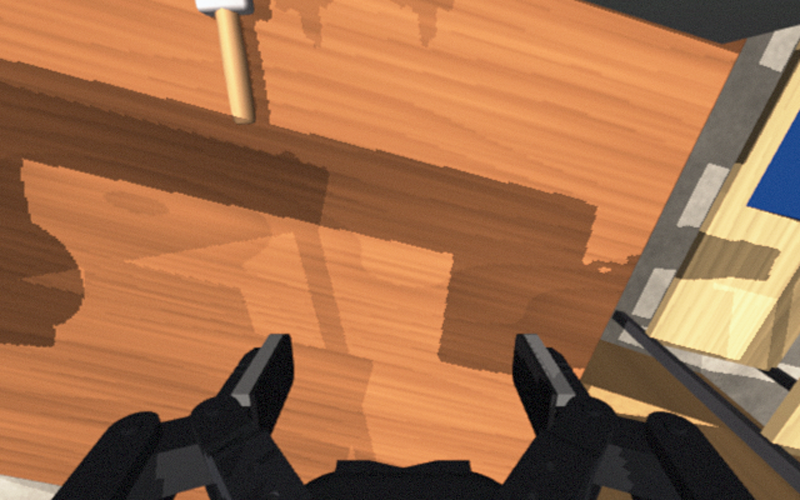

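Two steel cups are visible: (460,187) and (558,279) in the 1.25× top view. The turquoise look-alike is at (502,191) and the dryer's strip is at right, about (385,238). I'll zoom in next.

Run:
```python
import cv2
im=cv2.imread('pics/top0_raw.png')
a=im[130:230,165:335]; cv2.imwrite('pics/d1.png',cv2.resize(a,None,fx=4.7,fy=4.7,interpolation=cv2.INTER_CUBIC))
a=im[90:250,340:500]; cv2.imwrite('pics/c1.png',cv2.resize(a,None,fx=3.75,fy=3.75,interpolation=cv2.INTER_CUBIC))
a=im[150:230,280:340]; cv2.imwrite('pics/s1.png',cv2.resize(a,None,fx=7.5,fy=7.5,interpolation=cv2.INTER_CUBIC))
```

```text
(no output)
```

View pics/d1.png

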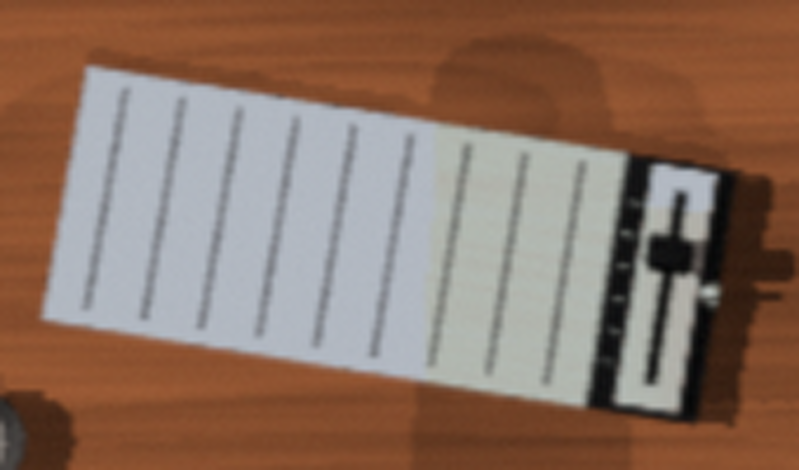

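View pics/c1.png

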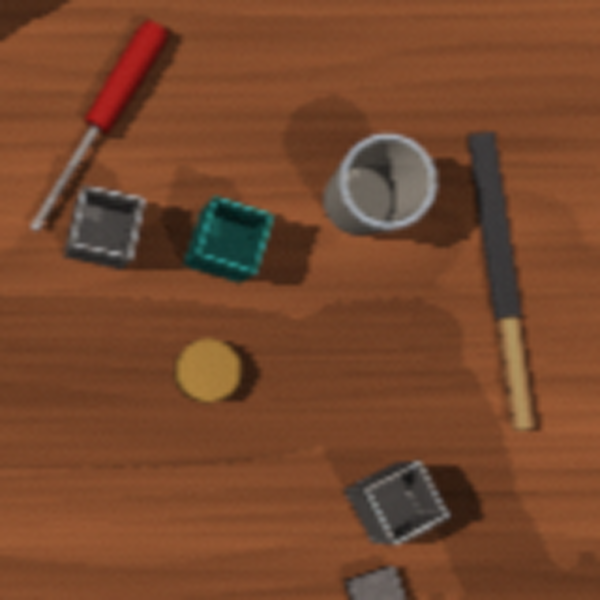

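View pics/s1.png

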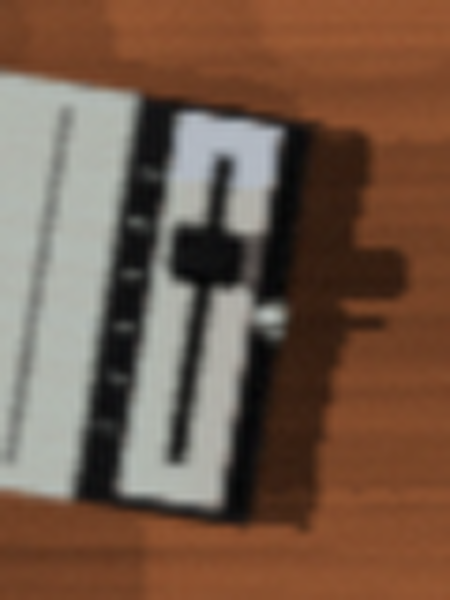

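```bash
cat >> h.py <<'E'
def quad(M,pts,z):
    P=np.array([ray(M,u,v,z)[:2] for u,v in pts]); c=P.mean(0)
    e=[np.linalg.norm(P[(i+1)%4]-P[i]) for i in range(4)]
    a=[np.degrees(np.arctan2(*(P[(i+1)%4]-P[i])[::-1])) for i in range(4)]
    return P,c,np.array(e),np.array(a)
E
cat > m1.py <<'E'
from h import *
M=model("top"); np.set_printoptions(precision=4,suppress=True)
o=np.array([165,130]); s=4.7
def px(p,o,s): return (np.array(p,float)+.5)/s-.5+np.array(o)
pl=px([(88,67),(629,153),(589,408),(42,320)],(165,130),4.7)
P,c,e,a=quad(M,pl,.03); print(P,c,e,a)
st=px([(88,67),(736,173),(697,420),(42,320)],(165,130),4.7)
P,c,e,a=quad(M,st,.03); print(P,c,e,a)
for q in ([(85,188),(146,196),(134,258),(70,247)],[(365,490),(420,462),(448,514),(397,543)]):
    P,c,e,a=quad(M,px(q,(340,90),3.75),.064); print('cup',c,e,a)
g=px((209,256),(280,150),7.5); t=px((269,320),(280,150),7.5)
print('grip',ray(M,*g,.084),'tab',ray(M,*t,.05), ray(M,*t,.04))
for n,q,z in (('tin',(209,371),.026),('pot',(388,183),.085)): print(n,ray(M,*px(q,(340,90),3.75),z))
for q in((40,225),(160,25),(485,135),(525,425),(375,570)): print(q,ray(M,*px(q,(340,90),3.75),.01))
E
python3 m1.py
```

```text
[[0.6731 0.351 ]
 [0.6155 0.0147]
 [0.4573 0.0408]
 [0.5156 0.3786]] [0.5654 0.1963] [0.3412 0.1603 0.3427 0.1599] [-99.7157 170.6096  80.2041  -9.9518]
[[ 0.6731  0.351 ]
 [ 0.6022 -0.0517]
 [ 0.4491 -0.0258]
 [ 0.5156  0.3786]] [0.56  0.163] [0.4089 0.1553 0.4098 0.1599] [-99.9744 170.389   80.6619  -9.9518]
cup [ 0.6469 -0.1874] [0.0469 0.0485 0.0494 0.0468] [-98.1555 168.055   79.5511 -15.1076]
cup [ 0.4314 -0.4093] [0.047  0.0443 0.0446 0.0464] [ -63.9203 -153.0514  118.6222   29.9079]
grip [ 0.5474 -0.012   0.084 ] tab [ 0.5255 -0.0341  0.05  ] [ 0.5262 -0.034   0.04  ]
tin [ 0.5352 -0.268   0.026 ]
pot [ 0.6708 -0.3951  0.085 ]
(40, 225) [ 0.6539 -0.1391  0.01  ]
(160, 25) [ 0.8138 -0.2375  0.01  ]
(485, 135) [ 0.7223 -0.4948  0.01  ]
(525, 425) [ 0.4908 -0.5194  0.01  ]
(375, 570) [ 0.3783 -0.3979  0.01  ]
```

```bash
cat >> h.py <<'E'
from scipy.spatial.transform import Rotation as R
from scipy.linalg import logm,expm
def cur():
    s=ctrl.read_state(); T=np.eye(4); T[:3,:3]=R.from_quat(s['orientation']).as_matrix(); T[:3,3]=s['tool_pos']; return T
def down(yaw,lean=0,ldir=None):
    """tool pointing down, x axis at yaw deg; then leaned about its x axis by lean deg (world rotation about jaw axis)"""
    y=np.radians(yaw); x=np.array([np.cos(y),np.sin(y),0]); z=np.array([0,0,-1.]); 
    Rm=np.c_[x,np.cross(z,x),z]
    return R.from_rotvec(np.radians(lean)*x).as_matrix()@Rm
def plan(p,Rm,N=None,T0=None):
    T0=cur() if T0 is None else T0
    T=np.eye(4); T[:3,:3]=Rm; T[:3,3]=p
    D=np.linalg.inv(T0)@T
    ang=np.degrees(R.from_matrix(D[:3,:3]).magnitude()); dist=np.linalg.norm(D[:3,3])
    if N is None: N=int(max(np.ceil(ang/6),np.ceil(dist/.03),1))
    F=expm(np.real(logm(D))/N)
    print('N',N,'dpos',np.round(F[:3,3],4).tolist(),'dr',np.round(R.from_matrix(F[:3,:3]).as_rotvec(degrees=True),2).tolist(),'dist %.4f ang %.2f'%(dist,ang))
    return T
def st():
    s=ctrl.read_state(); T=cur()
    print('t %.2f'%s['time'],'p',np.round(s['tool_pos'],4),'yaw %.2f'%np.degrees(np.arctan2(T[1,0],T[0,0])),'z',np.round(T[:3,2],3),'j',np.round(s['joint_positions'],2),'F',np.round(s['contact_force'],1),'w %.4f'%s['grip_width'])
DC=np.array([.5654,.1963]); DY=np.radians(-9.8)
def dry(x,y): return DC+np.array([np.cos(DY)*x-np.sin(DY)*y,np.sin(DY)*x+np.cos(DY)*y])
def indry(p): d=np.array(p[:2])-DC; return np.array([np.cos(DY)*d[0]+np.sin(DY)*d[1],-np.sin(DY)*d[0]+np.cos(DY)*d[1]])
E
python3 -c "
from h import *
plan([.547,-.012,.22],down(-9.8)); st()"
```

```text
N 24 dpos [-0.0058, -0.0306, 0.0012] dr [-0.0, 0.0, -2.73] dist 0.7086 ang 65.49
t 0.15 p [ 0.1586 -0.6039  0.2494] yaw -75.29 z [-0.     0.002 -1.   ] j [-1.42  0.28 -0.03  1.27 -0.    1.47] F [0.5 0.  0.5] w 0.0854
```

```bash
python3 -c "
from h import *
plan([.547,-.012,.22],down(-9.8),20)"
```

```text
N 20 dpos [-0.0071, -0.0367, 0.0015] dr [-0.0, 0.0, -3.27] dist 0.7086 ang 65.49
```

Call:
carry_out([
  {"hand": 1,"delta_pos": [-0.0071,-0.0367,0.0015],"dr": [0,0,-3.27]},
  {"hand": 1,"delta_pos": [-0.0071,-0.0367,0.0015],"dr": [0,0,-3.27]},
  {"hand": 1,"delta_pos": [-0.0071,-0.0367,0.0015],"dr": [0,0,-3.27]},
  {"hand": 1,"delta_pos": [-0.0071,-0.0367,0.0015],"dr": [0,0,-3.27]},
  {"hand": 1,"delta_pos": [-0.0071,-0.0367,0.0015],"dr": [0,0,-3.27]},
  {"hand": 1,"delta_pos": [-0.0071,-0.0367,0.0015],"dr": [0,0,-3.27]},
  {"hand": 1,"delta_pos": [-0.0071,-0.0367,0.0015],"dr": [0,0,-3.27]},
  {"hand": 1,"delta_pos": [-0.0071,-0.0367,0.0015],"dr": [0,0,-3.27]},
  {"hand": 1,"delta_pos": [-0.0071,-0.0367,0.0015],"dr": [0,0,-3.27]},
  {"hand": 1,"delta_pos": [-0.0071,-0.0367,0.0015],"dr": [0,0,-3.27]},
  {"hand": 1,"delta_pos": [-0.0071,-0.0367,0.0015],"dr": [0,0,-3.27]},
  {"hand": 1,"delta_pos": [-0.0071,-0.0367,0.0015],"dr": [0,0,-3.27]},
  {"hand": 1,"delta_pos": [-0.0071,-0.0367,0.0015],"dr": [0,0,-3.27]},
  {"hand": 1,"delta_pos": [-0.0071,-0.0367,0.0015],"dr": [0,0,-3.27]},
  {"hand": 1,"delta_pos": [-0.0071,-0.0367,0.0015],"dr": [0,0,-3.27]},
  {"hand": 1,"delta_pos": [-0.0071,-0.0367,0.0015],"dr": [0,0,-3.27]},
  {"hand": 1,"delta_pos": [-0.0071,-0.0367,0.0015],"dr": [0,0,-3.27]},
  {"hand": 1,"delta_pos": [-0.0071,-0.0367,0.0015],"dr": [0,0,-3.27]},
  {"hand": 1,"delta_pos": [-0.0071,-0.0367,0.0015],"dr": [0,0,-3.27]},
  {"hand": 1,"delta_pos": [-0.0071,-0.0367,0.0015],"dr": [0,0,-3.27]},
])

```text
time: 1.82
tool_pos: [0.5471, -0.0109, 0.22]
orientation: [0.996, -0.085, -0.0, -0.0]
contact_force: [0.1, -0.2, 0.2]
grip_width: 0.0857
```

```bash
python3 -c "
from h import *
st(); snap('wrist','w1',scale=1.25); snap('top','t1',scale=1.25)"
```

```text
t 1.82 p [ 0.5471 -0.0109  0.22  ] yaw -9.73 z [-0.  0. -1.] j [-0.14  0.16 -0.24  1.17  0.    1.6 ] F [ 0.1 -0.2  0.2] w 0.0857
```

View pics/w1.png

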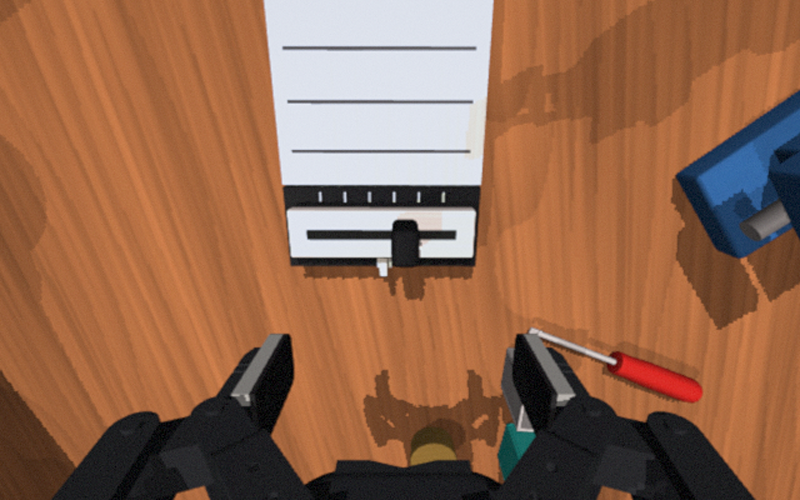

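View pics/t1.png

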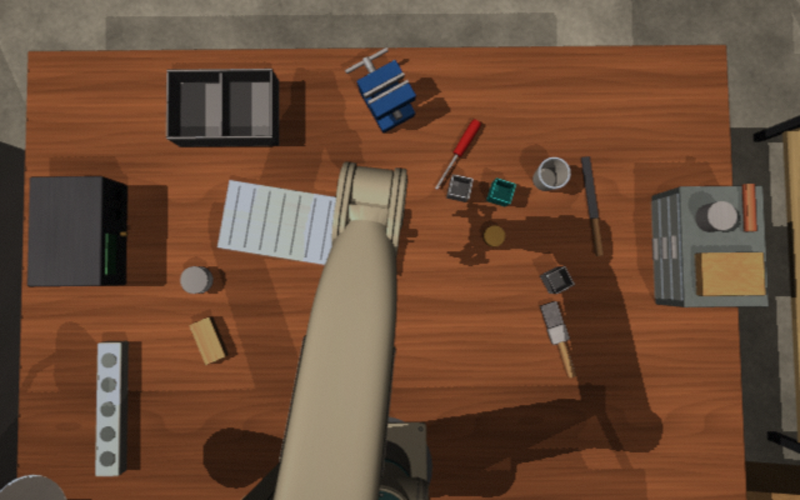

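```bash
python3 -c "
from h import *
M=model('wrist'); im=cv2.imread('pics/w1_raw.png')
def pt(p,c):
    u,v=proj(M,p); cv2.circle(im,(int(round(u)),int(round(v))),2,c,-1); print(u,v)
h=.0677
for dx in(-.01,.01):
  for dy in(-.014,.014): pt([*dry(-.05+h+dx,-.208+dy),.084],(0,0,255))
pt([*dry(0,-.234),.052],(0,255,0))
for x in(-.08,.08):
  pt([*dry(x,-.24),.03],(255,0,255)); pt([*dry(x,-.172),.03],(255,0,255))
cv2.imwrite('pics/w1p.png',cv2.resize(im[100:240,200:420],None,fx=3.5,fy=3.5))
"
```

```text
313.9943859828316 218.56724680412114
313.93382497681586 188.59160535936218
336.22954760973903 218.71991849942233
336.9221717005085 188.75061416188296
307.23427026695936 217.96482179964576
234.38343469894124 215.21122845390647
228.6243216494475 152.36583860117776
382.0852351253768 216.22608451998818
386.77504593594904 153.4692876934238
```

View pics/w1p.png

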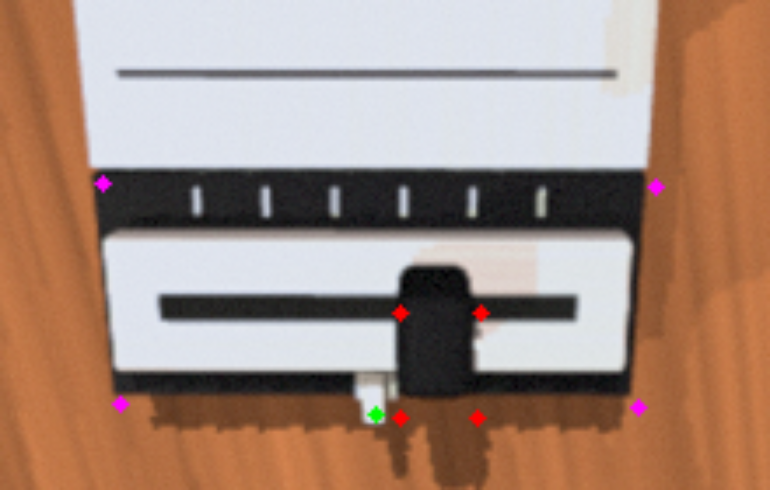

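The wrist view agrees with the top view to within about 4 mm: grip at (405,242), tab at (383,266). Next I lower onto the grip and close.

Call:
carry_out([
  {"hand": 1,"delta_pos": [0,0,0.029],"dr": [0,0,0]},
  {"hand": 1,"delta_pos": [0,0,0.029],"dr": [0,0,0]},
  {"hand": 1,"delta_pos": [0,0,0.029],"dr": [0,0,0]},
  {"hand": 1,"delta_pos": [0,0,0.029],"dr": [0,0,0]},
  {"hand": 1,"delta_pos": [0,0,0.029],"dr": [0,0,0]},
  {"hand": 0.0,"delta_pos": [0,0,0],"dr": [0,0,0]},
  {"hand": -1,"delta_pos": [0,0,0],"dr": [0,0,0]},
  {"hand": -1,"delta_pos": [0,0,0],"dr": [0,0,0]},
  {"hand": -1,"delta_pos": [0,0,0],"dr": [0,0,0]},
  {"hand": -1,"delta_pos": [0,0,0],"dr": [0,0,0]},
  {"hand": -1,"delta_pos": [0,0,0],"dr": [0,0,0]},
  {"hand": -1,"delta_pos": [0,0,0],"dr": [0,0,0]},
], force=20)

```text
time: 2.92
tool_pos: [0.5488, -0.0131, 0.0775]
orientation: [0.996, -0.086, 0.002, 0.0]
contact_force: [-0.3, 0.0, 6.5]
grip_width: 0.0194
```

```bash
python3 -c "
from h import *
st(); print(indry(cur()[:2,3]));snap('wrist','w2',scale=1.25)"
```

```text
t 2.92 p [ 0.5488 -0.0131  0.0775] yaw -9.89 z [ 0.004 -0.001 -1.   ] j [-0.14  0.29 -0.4   0.87 -0.    1.6 ] F [-0.3  0.   6.5] w 0.0194
[ 0.01925786 -0.20918354]
```

View pics/w2.png

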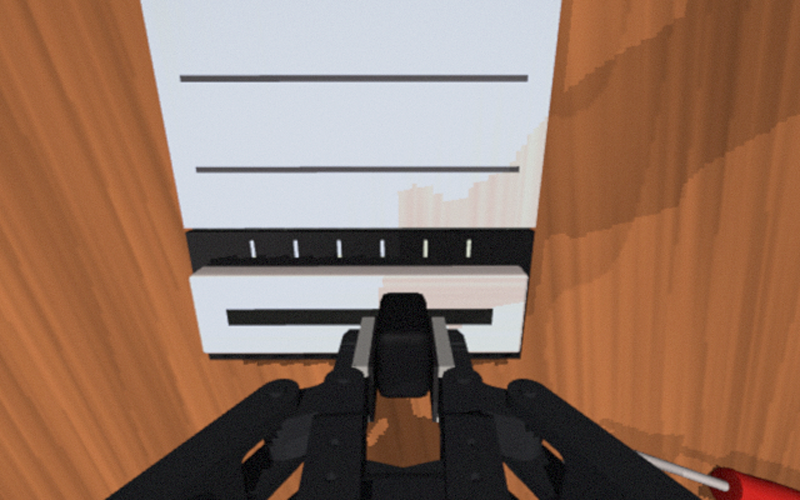

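Call:
carry_out([
  {"hand": -1,"delta_pos": [0,0,-0.003],"dr": [0,0,0]},
  {"hand": -1,"delta_pos": [-0.008,0,0],"dr": [0,0,0]},
  {"hand": -1,"delta_pos": [-0.008,0,0],"dr": [0,0,0]},
  {"hand": -1,"delta_pos": [-0.008,0,0],"dr": [0,0,0]},
  {"hand": -1,"delta_pos": [-0.008,0,0],"dr": [0,0,0]},
  {"hand": -1,"delta_pos": [-0.008,0,0],"dr": [0,0,0]},
  {"hand": -1,"delta_pos": [-0.008,0,0],"dr": [0,0,0]},
  {"hand": -1,"delta_pos": [-0.008,0,0],"dr": [0,0,0]},
  {"hand": -1,"delta_pos": [-0.006,0,0],"dr": [0,0,0]},
  {"hand": -1,"delta_pos": [-0.004,0,0],"dr": [0,0,0]},
  {"hand": -1,"delta_pos": [-0.003,0,0],"dr": [0,0,0]},
  {"hand": -1,"delta_pos": [0,0,0],"dr": [0,0,0]},
  {"hand": -1,"delta_pos": [0,0,0],"dr": [0,0,0]},
  {"hand": -1,"delta_pos": [0,0,0],"dr": [0,0,0]},
])

```text
time: 4.13
tool_pos: [0.4801, -0.0012, 0.0778]
orientation: [0.996, -0.086, 0.001, 0.0]
contact_force: [6.2, -2.1, -22.1]
grip_width: 0.0195
```

```bash
python3 -c "
from h import *
st(); print(indry(cur()[:2,3]))"
```

```text
t 4.13 p [ 0.4801 -0.0012  0.0778] yaw -9.90 z [ 0.002 -0.001 -1.   ] j [-0.14  0.18 -0.55  0.84 -0.    1.61] F [  6.2  -2.1 -22.1] w 0.0195
[-0.05045455 -0.20912625]
```

Call:
carry_out([
  {"hand": 0.2,"delta_pos": [0,0,0.002],"dr": [0,0,0]},
  {"hand": 0.2,"delta_pos": [0,0,0],"dr": [0,0,0]},
  {"hand": 0.2,"delta_pos": [0,0,0],"dr": [0,0,0]},
  {"hand": 0.2,"delta_pos": [0,0,-0.02],"dr": [0,0,0]},
  {"hand": 0.5,"delta_pos": [0,0,-0.03],"dr": [0,0,0]},
  {"hand": 1,"delta_pos": [0,0,-0.03],"dr": [0,0,0]},
  {"hand": 1,"delta_pos": [0,0,-0.03],"dr": [0,0,0]},
  {"hand": 1,"delta_pos": [0,0,-0.03],"dr": [0,0,0]},
])

```text
time: 4.8
tool_pos: [0.4792, -0.0008, 0.2192]
orientation: [0.996, -0.086, 0.001, -0.0]
contact_force: [0.3, -0.6, 0.4]
grip_width: 0.0856
```

```bash
python3 -c "
from h import *
st()
# cup A lean test
yw=-11.5
for L in(45,-45):
  Rm=down(yw,L); print(L,Rm[:,2])
plan([.62,-.12,.26],down(yw,0))
T=cur()
"
```

```text
t 4.80 p [ 0.4792 -0.0008  0.2192] yaw -9.88 z [ 0.002 -0.    -1.   ] j [-0.14  0.04 -0.38  1.15  0.    1.61] F [ 0.3 -0.6  0.4] w 0.0856
45 [ 0.14097442  0.6929114  -0.70710678]
-45 [-0.14097442 -0.6929114  -0.70710678]
N 7 dpos [0.0229, 0.013, -0.0058] dr [-0.0, -0.02, 0.23] dist 0.1889 ang 1.62
```

Call:
carry_out([
  {"hand": 1,"delta_pos": [0,0,0],"dr": [0,0,-6]},
  {"hand": 1,"delta_pos": [0,0,0],"dr": [0,0,-7]},
  {"hand": 1,"delta_pos": [0,0,0],"dr": [0,0,-7]},
  {"hand": 1,"delta_pos": [0,0,0],"dr": [0,0,-7]},
  {"hand": 1,"delta_pos": [0,0,0],"dr": [0,0,-7]},
  {"hand": 1,"delta_pos": [0,0,0],"dr": [0,0,-7]},
  {"hand": 1,"delta_pos": [0,0,0],"dr": [0,0,-7]},
  {"hand": 1,"delta_pos": [0,0,0],"dr": [0,0,-7]},
  {"hand": 1,"delta_pos": [0,0,0],"dr": [0,0,-7]},
  {"hand": 1,"delta_pos": [0,0,0],"dr": [0,0,-7]},
  {"hand": 1,"delta_pos": [0,0,0],"dr": [0,0,-7]},
  {"hand": 1,"delta_pos": [0,0,0],"dr": [0,0,-7]},
  {"hand": 1,"delta_pos": [0,0,0],"dr": [0,0,-7]},
  {"hand": 1,"delta_pos": [0,0,0],"dr": [0,0,-7]},
  {"hand": 1,"delta_pos": [0,0,0],"dr": [0,0,-7]},
  {"hand": 1,"delta_pos": [0,0,0],"dr": [0,0,-7]},
  {"hand": 1,"delta_pos": [0,0,0],"dr": [0,0,-7]},
  {"hand": 1,"delta_pos": [0,0,0],"dr": [0,0,-7]},
  {"hand": 1,"delta_pos": [0,0,0],"dr": [0,0,-7]},
  {"hand": 1,"delta_pos": [0,0,0],"dr": [0,0,-7]},
])

```text
time: 6.47
tool_pos: [0.4794, -0.0008, 0.2178]
orientation: [0.427, 0.904, 0.0, 0.001]
contact_force: [-0.5, -0.1, -0.1]
grip_width: 0.0857
```

```bash
python3 -c "
from h import *
st(); print(down(168.5,45)[:,2])
plan([.665,-.08,.2],down(168.5,45),18)
"
```

```text
t 6.47 p [ 0.4794 -0.0008  0.2178] yaw 129.46 z [ 0.002 -0.    -1.   ] j [-0.14  0.04 -0.38  1.15  0.   -0.83] F [-0.5 -0.1 -0.1] w 0.0857
[-0.14097442 -0.6929114  -0.70710678]
N 18 dpos [-0.0112, 0.0023, 0.0008] dr [2.4, -0.85, -2.06] dist 0.2025 ang 58.94
```

Call:
carry_out([
  {"hand": 1,"delta_pos": [-0.0112,0.0023,0.0008],"dr": [2.4,-0.85,-2.06]},
  {"hand": 1,"delta_pos": [-0.0112,0.0023,0.0008],"dr": [2.4,-0.85,-2.06]},
  {"hand": 1,"delta_pos": [-0.0112,0.0023,0.0008],"dr": [2.4,-0.85,-2.06]},
  {"hand": 1,"delta_pos": [-0.0112,0.0023,0.0008],"dr": [2.4,-0.85,-2.06]},
  {"hand": 1,"delta_pos": [-0.0112,0.0023,0.0008],"dr": [2.4,-0.85,-2.06]},
  {"hand": 1,"delta_pos": [-0.0112,0.0023,0.0008],"dr": [2.4,-0.85,-2.06]},
  {"hand": 1,"delta_pos": [-0.0112,0.0023,0.0008],"dr": [2.4,-0.85,-2.06]},
  {"hand": 1,"delta_pos": [-0.0112,0.0023,0.0008],"dr": [2.4,-0.85,-2.06]},
  {"hand": 1,"delta_pos": [-0.0112,0.0023,0.0008],"dr": [2.4,-0.85,-2.06]},
  {"hand": 1,"delta_pos": [-0.0112,0.0023,0.0008],"dr": [2.4,-0.85,-2.06]},
  {"hand": 1,"delta_pos": [-0.0112,0.0023,0.0008],"dr": [2.4,-0.85,-2.06]},
  {"hand": 1,"delta_pos": [-0.0112,0.0023,0.0008],"dr": [2.4,-0.85,-2.06]},
  {"hand": 1,"delta_pos": [-0.0112,0.0023,0.0008],"dr": [2.4,-0.85,-2.06]},
  {"hand": 1,"delta_pos": [-0.0112,0.0023,0.0008],"dr": [2.4,-0.85,-2.06]},
  {"hand": 1,"delta_pos": [-0.0112,0.0023,0.0008],"dr": [2.4,-0.85,-2.06]},
  {"hand": 1,"delta_pos": [-0.0112,0.0023,0.0008],"dr": [2.4,-0.85,-2.06]},
  {"hand": 1,"delta_pos": [-0.0112,0.0023,0.0008],"dr": [2.4,-0.85,-2.06]},
  {"hand": 1,"delta_pos": [-0.0112,0.0023,0.0008],"dr": [2.4,-0.85,-2.06]},
])

```text
time: 7.97
tool_pos: [0.6662, -0.0809, 0.1992]
orientation: [0.094, 0.919, -0.381, -0.039]
contact_force: [0.4, -0.5, -0.4]
grip_width: 0.0855
```

```bash
python3 -c "
from h import *
st(); print(cur()[:3,:3])
im,M=snap('wrist','w3',scale=1.25); snap('top','t3',scale=1.25)
"
```

```text
t 7.97 p [ 0.6662 -0.0809  0.1992] yaw 168.33 z [-0.143 -0.693 -0.707] j [ 0.06  0.56  0.1   1.37 -0.75 -1.2 ] F [ 0.4 -0.5 -0.4] w 0.0855
[[-9.79344791e-01  1.43159692e-01 -1.42790348e-01]
 [ 2.02196968e-01  6.91966066e-01 -6.93036326e-01]
 [-4.08791698e-04 -7.07593291e-01 -7.06619818e-01]]
```

View pics/w3.png

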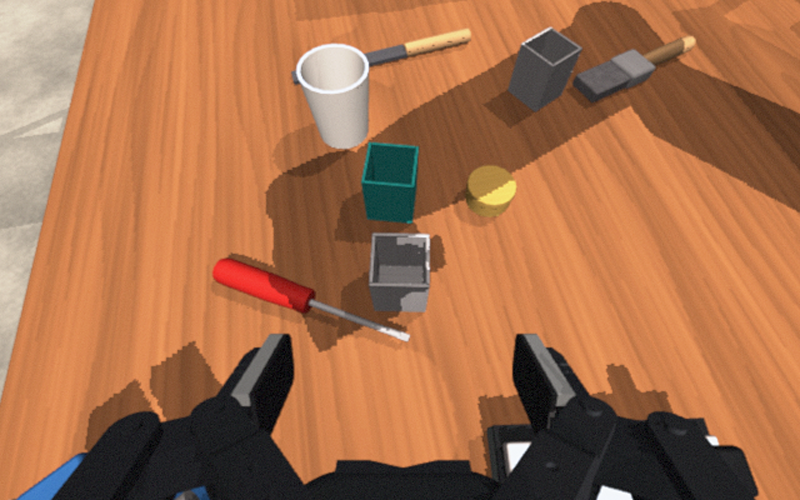

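View pics/t3.png

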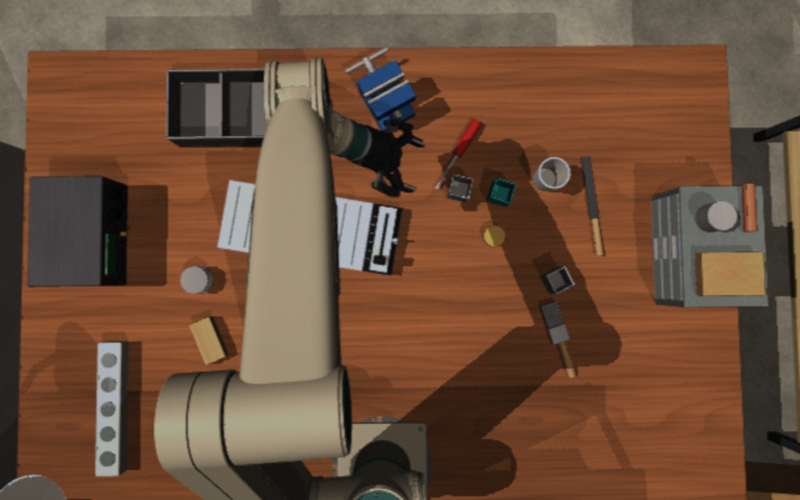

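```bash
python3 -c "
from h import *
M=model('wrist')
pts=np.array([(371,236),(429,234),(430,284),(371,282)])/1.25
P,c,e,a=quad(M,pts,.064); print(P,c,e,a)
bl=[ray(M,*np.array(p)/1.25,0) for p in((372,310),(428,311))]; print(bl)
print('driver',[ray(M,*np.array(p)/1.25,.005) for p in((408,338),(310,303))])
print('Bcup',quad(M,np.array([(549,30),(580,48),(555,66),(521,46)])/1.25,.064)[1:])
"
```

```text
[[ 0.66495372 -0.20931937]
 [ 0.61760432 -0.20150957]
 [ 0.62712817 -0.15804521]
 [ 0.67178855 -0.16894945]] [ 0.64536869 -0.1844559 ] [0.04798915 0.04449556 0.04597229 0.04094441] [170.63397762  77.64075324 -13.72084396 -99.60934126]
[array([ 0.67574236, -0.16783569,  0.        ]), array([ 0.62516459, -0.15643554,  0.        ])]
driver [array([ 0.64885248, -0.13431719,  0.005     ]), array([ 0.73041029, -0.18428155,  0.005     ])]
Bcup (array([ 0.43297427, -0.40175757]), array([0.04190502, 0.04316925, 0.04500648, 0.04447665]), array([ 121.73370828,   30.06729463,  -56.84910607, -153.87005338]))
```

```bash
python3 -c "
from h import *
plan([.647,-.180,.038],down(168.3,45),10)
"
```

```text
N 10 dpos [-0.0002, 0.0041, 0.0184] dr [0.0, -0.01, 0.0] dist 0.1887 ang 0.09
```

Call:
carry_out([
  {"hand": 1,"delta_pos": [-0.0002,0.0041,0.0184],"dr": [0,0,0]},
  {"hand": 1,"delta_pos": [-0.0002,0.0041,0.0184],"dr": [0,0,0]},
  {"hand": 1,"delta_pos": [-0.0002,0.0041,0.0184],"dr": [0,0,0]},
  {"hand": 1,"delta_pos": [-0.0002,0.0041,0.0184],"dr": [0,0,0]},
  {"hand": 1,"delta_pos": [-0.0002,0.0041,0.0184],"dr": [0,0,0]},
  {"hand": 1,"delta_pos": [-0.0002,0.0041,0.0184],"dr": [0,0,0]},
  {"hand": 1,"delta_pos": [-0.0002,0.0041,0.0184],"dr": [0,0,0]},
  {"hand": 1,"delta_pos": [-0.0002,0.0041,0.0184],"dr": [0,0,0]},
  {"hand": 1,"delta_pos": [-0.0002,0.0041,0.0184],"dr": [0,0,0]},
  {"hand": 1,"delta_pos": [-0.0002,0.0041,0.0184],"dr": [0,0,0]},
  {"hand": 1,"delta_pos": [0,0,0],"dr": [0,0,0]},
])

```text
time: 8.98
tool_pos: [0.6434, -0.1816, 0.0365]
orientation: [0.095, 0.919, -0.38, -0.042]
contact_force: [-0.8, -0.1, -0.3]
grip_width: 0.0856
```

```bash
python3 -c "
from h import *
st()
im,M=snap('wrist','w4',scale=1.25)
"
```

```text
t 8.98 p [ 0.6434 -0.1816  0.0365] yaw 168.07 z [-0.15  -0.69  -0.708] j [-0.09  0.66 -0.12  0.92 -0.78 -1.4 ] F [-0.8 -0.1 -0.3] w 0.0856
```

View pics/w4.png

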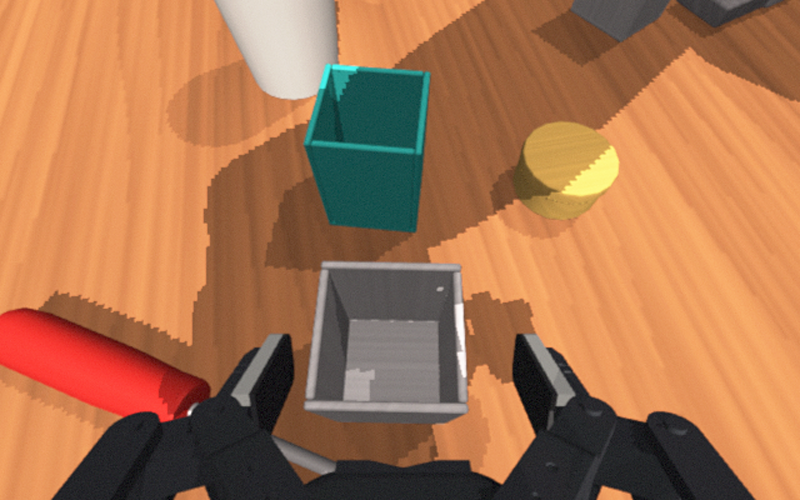

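The cup is between the jaws, about 4 mm left of centre (cup 388, jaws 403). I'll centre it, close and lift.

Call:
carry_out([
  {"hand": 1,"delta_pos": [-0.004,0,0],"dr": [0,0,0]},
  {"hand": 0,"delta_pos": [0,0,0],"dr": [0,0,0]},
  {"hand": -1,"delta_pos": [0,0,0],"dr": [0,0,0]},
  {"hand": -1,"delta_pos": [0,0,0],"dr": [0,0,0]},
  {"hand": -1,"delta_pos": [0,0,0],"dr": [0,0,0]},
  {"hand": -1,"delta_pos": [0,0,0],"dr": [0,0,0]},
  {"hand": -1,"delta_pos": [0,0,0],"dr": [0,0,0]},
  {"hand": -1,"delta_pos": [0,0,0],"dr": [0,0,0]},
], force=50)

```text
time: 9.7
tool_pos: [0.651, -0.1808, 0.0399]
orientation: [0.094, 0.919, -0.381, -0.039]
contact_force: [-0.2, 4.3, 6.7]
grip_width: 0.0475
```

```bash
python3 -c "
from h import *
st(); im,M=snap('wrist','w5',scale=1.25)
T=cur()
# lift straight up 0.16
plan(T[:3,3]+[0,0,.16],T[:3,:3],6)
"
```

```text
t 9.70 p [ 0.651  -0.1808  0.0399] yaw 168.29 z [-0.143 -0.693 -0.707] j [-0.08  0.66 -0.11  0.93 -0.78 -1.4 ] F [-0.2  4.3  6.7] w 0.0475
N 6 dpos [-0.0, -0.0189, -0.0189] dr [0.0, -0.0, 0.0] dist 0.1600 ang 0.00
```

View pics/w5.png

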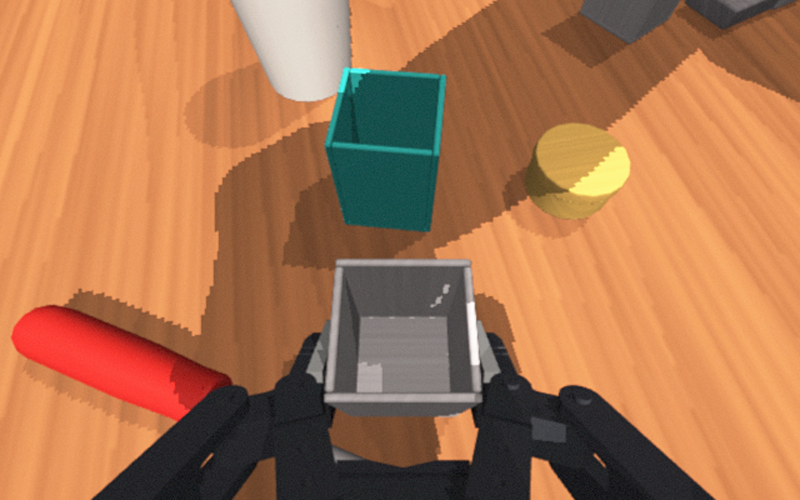

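Call:
carry_out([
  {"hand": -1,"delta_pos": [0,-0.01,-0.01],"dr": [0,0,0]},
  {"hand": -1,"delta_pos": [0,-0.02,-0.02],"dr": [0,0,0]},
  {"hand": -1,"delta_pos": [0,-0.02,-0.02],"dr": [0,0,0]},
  {"hand": -1,"delta_pos": [0,-0.02,-0.02],"dr": [0,0,0]},
  {"hand": -1,"delta_pos": [0,-0.02,-0.02],"dr": [0,0,0]},
  {"hand": -1,"delta_pos": [0,-0.02,-0.02],"dr": [0,0,0]},
  {"hand": -1,"delta_pos": [0,-0.02,-0.02],"dr": [0,0,0]},
])

```text
time: 10.33
tool_pos: [0.6495, -0.1812, 0.2238]
orientation: [0.095, 0.919, -0.38, -0.04]
contact_force: [0.1, -0.4, -2.0]
grip_width: 0.0475
```

```bash
python3 -c "
from h import *
st(); print(dry(0,.1))
T=plan([*dry(0,.10),.24],down(180,0),20)
plan([*dry(0,.10),.2],down(190,-45),10,T)
"
```

```text
t 10.33 p [ 0.6495 -0.1812  0.2238] yaw 168.21 z [-0.145 -0.691 -0.708] j [-0.08  0.47  0.03  1.25 -0.78 -1.4 ] F [ 0.1 -0.4 -2. ] w 0.0475
[0.58242095 0.29484079]
N 20 dpos [0.0059, 0.0216, -0.0103] dr [-2.24, -0.24, -0.56] dist 0.4810 ang 46.36
N 10 dpos [-0.0001, -0.0014, 0.0038] dr [-4.49, 0.39, -0.95] dist 0.0400 ang 46.04
```

Call:
carry_out([
  {"hand": -1,"delta_pos": [0.0059,0.0216,-0.0103],"dr": [-2.24,-0.24,-0.56]},
  {"hand": -1,"delta_pos": [0.0059,0.0216,-0.0103],"dr": [-2.24,-0.24,-0.56]},
  {"hand": -1,"delta_pos": [0.0059,0.0216,-0.0103],"dr": [-2.24,-0.24,-0.56]},
  {"hand": -1,"delta_pos": [0.0059,0.0216,-0.0103],"dr": [-2.24,-0.24,-0.56]},
  {"hand": -1,"delta_pos": [0.0059,0.0216,-0.0103],"dr": [-2.24,-0.24,-0.56]},
  {"hand": -1,"delta_pos": [0.0059,0.0216,-0.0103],"dr": [-2.24,-0.24,-0.56]},
  {"hand": -1,"delta_pos": [0.0059,0.0216,-0.0103],"dr": [-2.24,-0.24,-0.56]},
  {"hand": -1,"delta_pos": [0.0059,0.0216,-0.0103],"dr": [-2.24,-0.24,-0.56]},
  {"hand": -1,"delta_pos": [0.0059,0.0216,-0.0103],"dr": [-2.24,-0.24,-0.56]},
  {"hand": -1,"delta_pos": [0.0059,0.0216,-0.0103],"dr": [-2.24,-0.24,-0.56]},
  {"hand": -1,"delta_pos": [0.0059,0.0216,-0.0103],"dr": [-2.24,-0.24,-0.56]},
  {"hand": -1,"delta_pos": [0.0059,0.0216,-0.0103],"dr": [-2.24,-0.24,-0.56]},
  {"hand": -1,"delta_pos": [0.0059,0.0216,-0.0103],"dr": [-2.24,-0.24,-0.56]},
  {"hand": -1,"delta_pos": [0.0059,0.0216,-0.0103],"dr": [-2.24,-0.24,-0.56]},
  {"hand": -1,"delta_pos": [0.0059,0.0216,-0.0103],"dr": [-2.24,-0.24,-0.56]},
  {"hand": -1,"delta_pos": [0.0059,0.0216,-0.0103],"dr": [-2.24,-0.24,-0.56]},
  {"hand": -1,"delta_pos": [0.0059,0.0216,-0.0103],"dr": [-2.24,-0.24,-0.56]},
  {"hand": -1,"delta_pos": [0.0059,0.0216,-0.0103],"dr": [-2.24,-0.24,-0.56]},
  {"hand": -1,"delta_pos": [0.0059,0.0216,-0.0103],"dr": [-2.24,-0.24,-0.56]},
  {"hand": -1,"delta_pos": [0.0059,0.0216,-0.0103],"dr": [-2.24,-0.24,-0.56]},
])

```text
time: 12.0
tool_pos: [0.5821, 0.2946, 0.2394]
orientation: [-0.001, 1.0, 0.0, 0.0]
contact_force: [-0.2, -0.2, -2.0]
grip_width: 0.0475
```

```bash
python3 -c "
from h import *
st()
plan([*dry(0,.10),.16],down(190,-45),12)
"
```

```text
t 12.00 p [0.5821 0.2946 0.2394] yaw -179.87 z [ 0.     0.001 -1.   ] j [ 0.37  0.33  0.02  1.26  0.   -1.2 ] F [-0.2 -0.2 -2. ] w 0.0475
N 12 dpos [-0.0002, -0.0024, 0.0064] dr [-3.74, 0.32, -0.78] dist 0.0794 ang 45.98
```

Call:
carry_out([
  {"hand": -1,"delta_pos": [-0.0002,-0.0024,0.0064],"dr": [-3.74,0.32,-0.78]},
  {"hand": -1,"delta_pos": [-0.0002,-0.0024,0.0064],"dr": [-3.74,0.32,-0.78]},
  {"hand": -1,"delta_pos": [-0.0002,-0.0024,0.0064],"dr": [-3.74,0.32,-0.78]},
  {"hand": -1,"delta_pos": [-0.0002,-0.0024,0.0064],"dr": [-3.74,0.32,-0.78]},
  {"hand": -1,"delta_pos": [-0.0002,-0.0024,0.0064],"dr": [-3.74,0.32,-0.78]},
  {"hand": -1,"delta_pos": [-0.0002,-0.0024,0.0064],"dr": [-3.74,0.32,-0.78]},
  {"hand": -1,"delta_pos": [-0.0002,-0.0024,0.0064],"dr": [-3.74,0.32,-0.78]},
  {"hand": -1,"delta_pos": [-0.0002,-0.0024,0.0064],"dr": [-3.74,0.32,-0.78]},
  {"hand": -1,"delta_pos": [-0.0002,-0.0024,0.0064],"dr": [-3.74,0.32,-0.78]},
  {"hand": -1,"delta_pos": [-0.0002,-0.0024,0.0064],"dr": [-3.74,0.32,-0.78]},
  {"hand": -1,"delta_pos": [-0.0002,-0.0024,0.0064],"dr": [-3.74,0.32,-0.78]},
  {"hand": -1,"delta_pos": [-0.0002,-0.0024,0.0064],"dr": [-3.74,0.32,-0.78]},
  {"hand": -1,"delta_pos": [0,0,0],"dr": [0,0,0]},
])

```text
time: 13.08
tool_pos: [0.5821, 0.2921, 0.1555]
orientation: [-0.078, 0.921, 0.38, -0.035]
contact_force: [-1.2, -0.1, -3.1]
grip_width: 0.0475
```

```bash
python3 -c "
from h import *
st(); snap('scene','s6',(300,80,500,260),4); snap('wrist','w6',scale=1.25)
plan([*dry(0,.10),.070],down(190,-45),6)
"
```

```text
t 13.08 p [0.5821 0.2921 0.1555] yaw -170.13 z [-0.125  0.695 -0.708] j [ 0.06  0.43 -0.2   1.05  0.78 -1.73] F [-1.2 -0.1 -3.1] w 0.0475
N 6 dpos [0.0001, -0.0102, 0.0106] dr [-0.03, 0.01, -0.02] dist 0.0884 ang 0.19
```

View pics/s6.png

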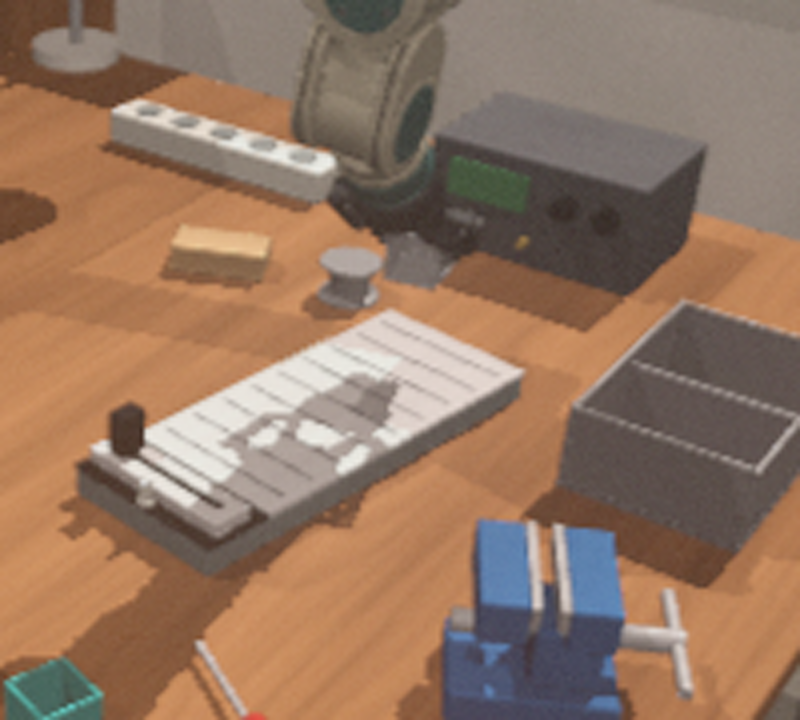

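View pics/w6.png

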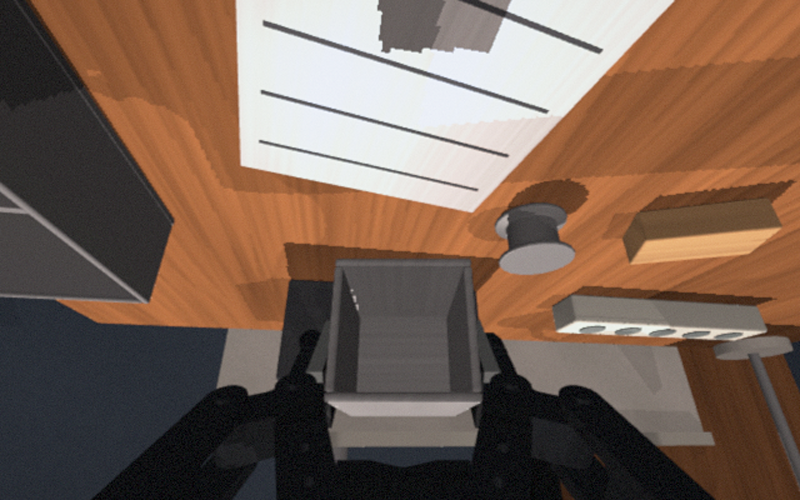

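Call:
carry_out([
  {"hand": -1,"delta_pos": [0,-0.0102,0.0106],"dr": [0,0,0]},
  {"hand": -1,"delta_pos": [0,-0.0102,0.0106],"dr": [0,0,0]},
  {"hand": -1,"delta_pos": [0,-0.0102,0.0106],"dr": [0,0,0]},
  {"hand": -1,"delta_pos": [0,-0.0102,0.0106],"dr": [0,0,0]},
  {"hand": -1,"delta_pos": [0,-0.0102,0.0106],"dr": [0,0,0]},
  {"hand": -1,"delta_pos": [0,-0.0102,0.0106],"dr": [0,0,0]},
  {"hand": -1,"delta_pos": [0,-0.002,0.002],"dr": [0,0,0]},
  {"hand": -1,"delta_pos": [0,0,0],"dr": [0,0,0]},
])

```text
time: 13.85
tool_pos: [0.5833, 0.2961, 0.0683]
orientation: [-0.081, 0.921, 0.38, -0.033]
contact_force: [-1.0, 0.5, -2.5]
grip_width: 0.0477
```

```bash
python3 -c "
from h import *
st(); snap('scene','s7',(300,80,500,260),4)
"
```

```text
t 13.85 p [0.5833 0.2961 0.0683] yaw -169.99 z [-0.122  0.695 -0.708] j [ 0.07  0.53 -0.26  0.88  0.78 -1.72] F [-1.   0.5 -2.5] w 0.0477
```

View pics/s7.png

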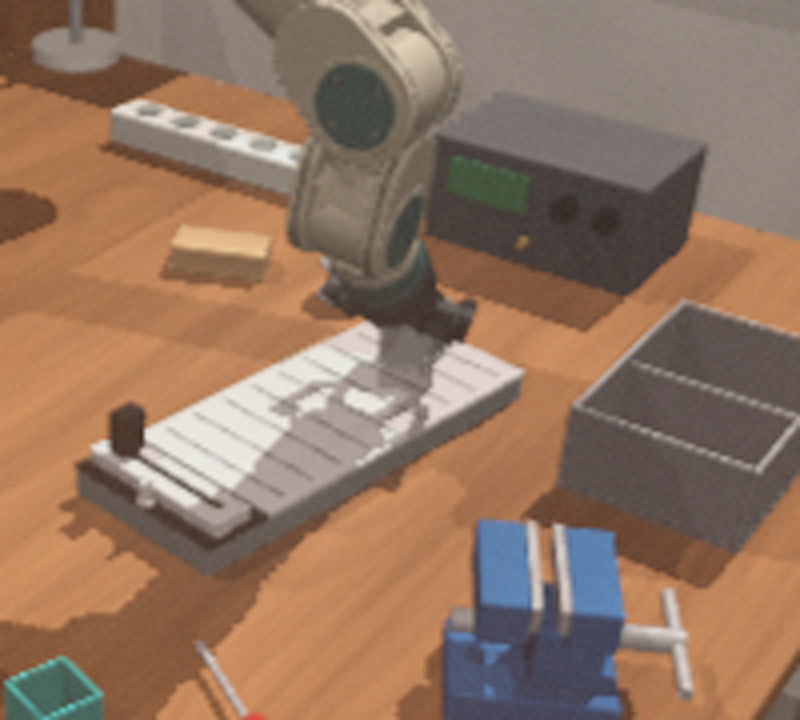

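Now slow lowering to contact, expected at z of about 0.059–0.062.

Call:
carry_out([
  {"hand": -1,"delta_pos": [0,-0.0015,0.0015],"dr": [0,0,0]},
  {"hand": -1,"delta_pos": [0,-0.0015,0.0015],"dr": [0,0,0]},
  {"hand": -1,"delta_pos": [0,-0.001,0.001],"dr": [0,0,0]},
  {"hand": -1,"delta_pos": [0,0,0],"dr": [0,0,0]},
])

```text
time: 14.23
tool_pos: [0.584, 0.2956, 0.0628]
orientation: [-0.081, 0.921, 0.381, -0.032]
contact_force: [-0.2, -0.4, -2.0]
grip_width: 0.0473
```

Call:
carry_out([
  {"hand": -1,"delta_pos": [0,-0.001,0.001],"dr": [0,0,0]},
  {"hand": -1,"delta_pos": [0,-0.001,0.001],"dr": [0,0,0]},
  {"hand": -1,"delta_pos": [0,0,0],"dr": [0,0,0]},
])

```text
time: 14.48
tool_pos: [0.5843, 0.2958, 0.0618]
orientation: [-0.08, 0.92, 0.382, -0.032]
contact_force: [-2.3, -3.9, 8.5]
grip_width: 0.0476
```

Call:
carry_out([
  {"hand": 0.3,"delta_pos": [0,0,0],"dr": [0,0,0]},
  {"hand": 1,"delta_pos": [0,0,0],"dr": [0,0,0]},
  {"hand": 1,"delta_pos": [0,0,0],"dr": [0,0,0]},
  {"hand": 1,"delta_pos": [0,0,0],"dr": [0,0,0]},
  {"hand": 1,"delta_pos": [0,0,-0.02],"dr": [0,0,0]},
  {"hand": 1,"delta_pos": [0,0,-0.03],"dr": [0,0,0]},
  {"hand": 1,"delta_pos": [0,0,-0.03],"dr": [0,0,0]},
  {"hand": 1,"delta_pos": [0,0,-0.03],"dr": [0,0,0]},
  {"hand": 1,"delta_pos": [0,0,-0.03],"dr": [0,0,0]},
  {"hand": 1,"delta_pos": [0,0,-0.02],"dr": [0,0,0]},
])

```text
time: 15.32
tool_pos: [0.6044, 0.1827, 0.175]
orientation: [-0.081, 0.921, 0.381, -0.031]
contact_force: [1.5, -0.8, 0.2]
grip_width: 0.0851
```

```bash
python3 -c "
from h import *
st(); snap('scene','s8',(300,80,500,260),4);snap('wrist','w8',scale=1.25)
T=plan([*dry(0,.10),.22],down(190,0),12)
plan([*dry(0,.19),.14],down(190,45),12,T)
"
```

```text
t 15.32 p [0.6044 0.1827 0.175 ] yaw -170.09 z [-0.118  0.696 -0.708] j [-0.11  0.46 -0.12  1.26  0.75 -1.96] F [ 1.5 -0.8  0.2] w 0.0851
N 12 dpos [0.0003, 0.0105, 0.0006] dr [3.74, 0.04, -0.0] dist 0.1233 ang 44.88
N 12 dpos [-0.0025, 0.0092, 0.0039] dr [3.75, 0.0, -0.0] dist 0.1204 ang 45.00
```

View pics/s8.png

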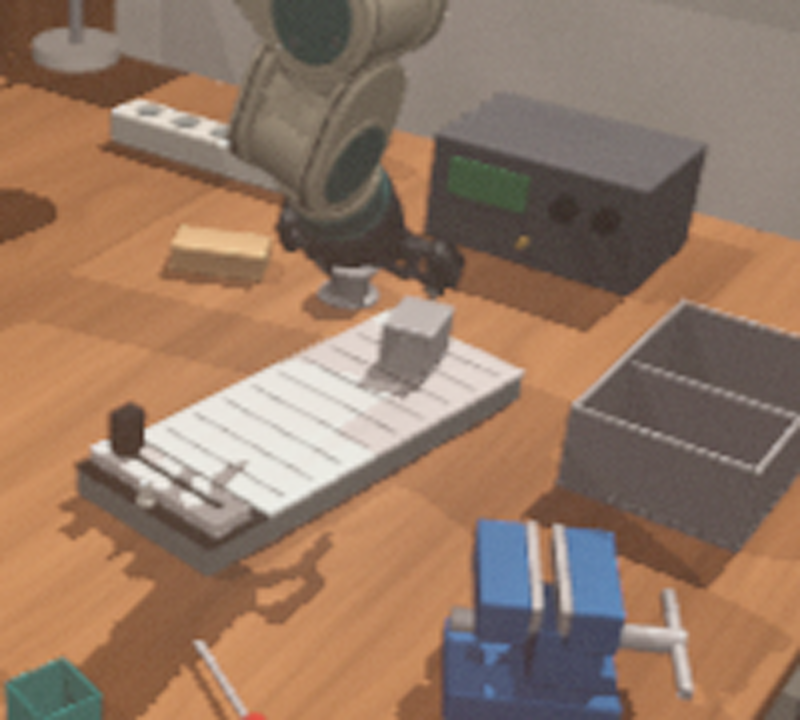

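View pics/w8.png

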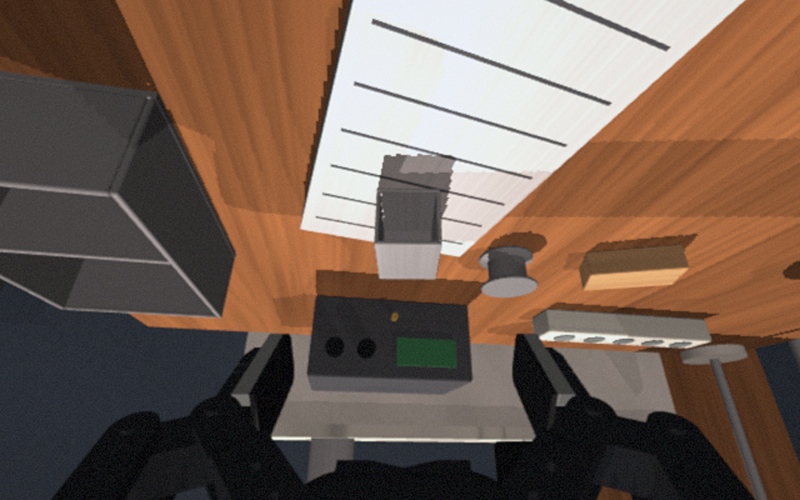

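Call:
carry_out([
  {"hand": 1,"delta_pos": [0,0,-0.02],"dr": [0,0,0]},
  {"hand": 1,"delta_pos": [0,0,-0.02],"dr": [0,0,0]},
  {"hand": 1,"delta_pos": [0.0003,0.0105,0.0006],"dr": [3.74,0.04,0]},
  {"hand": 1,"delta_pos": [0.0003,0.0105,0.0006],"dr": [3.74,0.04,0]},
  {"hand": 1,"delta_pos": [0.0003,0.0105,0.0006],"dr": [3.74,0.04,0]},
  {"hand": 1,"delta_pos": [0.0003,0.0105,0.0006],"dr": [3.74,0.04,0]},
  {"hand": 1,"delta_pos": [0.0003,0.0105,0.0006],"dr": [3.74,0.04,0]},
  {"hand": 1,"delta_pos": [0.0003,0.0105,0.0006],"dr": [3.74,0.04,0]},
  {"hand": 1,"delta_pos": [0.0003,0.0105,0.0006],"dr": [3.74,0.04,0]},
  {"hand": 1,"delta_pos": [0.0003,0.0105,0.0006],"dr": [3.74,0.04,0]},
  {"hand": 1,"delta_pos": [0.0003,0.0105,0.0006],"dr": [3.74,0.04,0]},
  {"hand": 1,"delta_pos": [0.0003,0.0105,0.0006],"dr": [3.74,0.04,0]},
  {"hand": 1,"delta_pos": [0.0003,0.0105,0.0006],"dr": [3.74,0.04,0]},
  {"hand": 1,"delta_pos": [0.0003,0.0105,0.0006],"dr": [3.74,0.04,0]},
])

```text
time: 16.58
tool_pos: [0.5834, 0.2702, 0.2447]
orientation: [-0.089, 0.996, -0.001, -0.003]
contact_force: [-0.4, -0.3, -0.5]
grip_width: 0.0855
```

```bash
python3 -c "
from h import *
st()
plan([.568,.385,.155],down(190,45),14)
"
```

```text
t 16.58 p [0.5834 0.2702 0.2447] yaw -169.80 z [-0.005 -0.003 -1.   ] j [ 0.33  0.31  0.01  1.27 -0.   -1.42] F [-0.4 -0.3 -0.5] w 0.0855
N 14 dpos [-0.0004, 0.0103, 0.0031] dr [3.21, -0.02, 0.02] dist 0.1465 ang 44.91
```

Call:
carry_out([
  {"hand": 1,"delta_pos": [-0.0004,0.0103,0.0031],"dr": [3.21,0,0]},
  {"hand": 1,"delta_pos": [-0.0004,0.0103,0.0031],"dr": [3.21,0,0]},
  {"hand": 1,"delta_pos": [-0.0004,0.0103,0.0031],"dr": [3.21,0,0]},
  {"hand": 1,"delta_pos": [-0.0004,0.0103,0.0031],"dr": [3.21,0,0]},
  {"hand": 1,"delta_pos": [-0.0004,0.0103,0.0031],"dr": [3.21,0,0]},
  {"hand": 1,"delta_pos": [-0.0004,0.0103,0.0031],"dr": [3.21,0,0]},
  {"hand": 1,"delta_pos": [-0.0004,0.0103,0.0031],"dr": [3.21,0,0]},
  {"hand": 1,"delta_pos": [-0.0004,0.0103,0.0031],"dr": [3.21,0,0]},
  {"hand": 1,"delta_pos": [-0.0004,0.0103,0.0031],"dr": [3.21,0,0]},
  {"hand": 1,"delta_pos": [-0.0004,0.0103,0.0031],"dr": [3.21,0,0]},
  {"hand": 1,"delta_pos": [-0.0004,0.0103,0.0031],"dr": [3.21,0,0]},
  {"hand": 1,"delta_pos": [-0.0004,0.0103,0.0031],"dr": [3.21,0,0]},
  {"hand": 1,"delta_pos": [-0.0004,0.0103,0.0031],"dr": [3.21,0,0]},
  {"hand": 1,"delta_pos": [-0.0004,0.0103,0.0031],"dr": [3.21,0,0]},
  {"hand": 1,"delta_pos": [0,0,0],"dr": [0,0,0]},
])

```text
time: 17.83
tool_pos: [0.5655, 0.3859, 0.149]
orientation: [-0.086, 0.92, -0.383, 0.028]
contact_force: [0.2, -0.5, -1.1]
grip_width: 0.0857
```

```bash
python3 -c "
from h import *
st(); snap('wrist','w9',scale=1.25)
plan([.582,.3076,.062],down(190,45),7)
"
```

```text
t 17.83 p [0.5655 0.3859 0.149 ] yaw -169.69 z [ 0.117 -0.699 -0.706] j [ 0.74  0.77  0.33  1.64 -0.64 -0.85] F [ 0.2 -0.5 -1.1] w 0.0857
N 7 dpos [-0.0003, 0.001, 0.017] dr [-0.0, -0.04, 0.1] dist 0.1192 ang 0.74
```

View pics/w9.png

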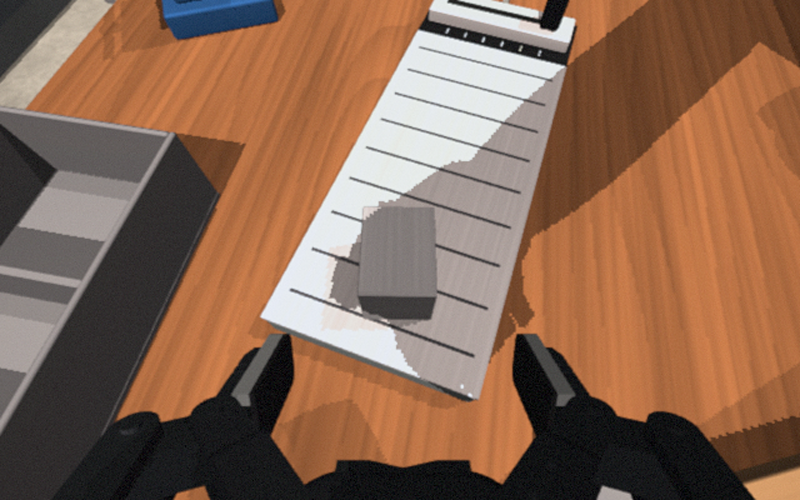

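```bash
python3 -c "
from h import *
M=model('wrist')
print(quad(M,np.array([(362,207),(436,208),(435,296),(358,297)])/1.25,.078))
"
```

```text
(array([[0.61272946, 0.27614599],
       [0.56357118, 0.26759127],
       [0.55520449, 0.33003612],
       [0.60066702, 0.33918699]]), array([0.58304304, 0.30324009]), array([0.04989709, 0.06300287, 0.04637434, 0.06418466]), array([-170.1280241 ,   97.63133799,   11.38063739,  -79.16780084]))
```

Call:
carry_out([
  {"hand": 1,"delta_pos": [-0.0003,0.001,0.017],"dr": [0,0,0]},
  {"hand": 1,"delta_pos": [-0.0003,0.001,0.017],"dr": [0,0,0]},
  {"hand": 1,"delta_pos": [-0.0003,0.001,0.017],"dr": [0,0,0]},
  {"hand": 1,"delta_pos": [-0.0003,0.001,0.017],"dr": [0,0,0]},
  {"hand": 1,"delta_pos": [-0.0003,0.001,0.017],"dr": [0,0,0]},
  {"hand": 1,"delta_pos": [0,0,0],"dr": [0,0,0]},
])

```text
time: 18.38
tool_pos: [0.5788, 0.3258, 0.0907]
orientation: [-0.082, 0.921, -0.381, 0.029]
contact_force: [-0.8, 0.0, -0.8]
grip_width: 0.0851
```

```bash
python3 -c "
from h import *
st(); snap('wrist','w10',scale=1.25)
plan([.582,.3076,.062],cur()[:3,:3],4)
"
```

```text
t 18.38 p [0.5788 0.3258 0.0907] yaw -170.00 z [ 0.116 -0.696 -0.708] j [ 0.67  0.75  0.18  1.44 -0.67 -0.92] F [-0.8  0.  -0.8] w 0.0851
N 4 dpos [0.0001, 0.0018, 0.0088] dr [0.0, 0.0, -0.0] dist 0.0358 ang 0.00
```

View pics/w10.png

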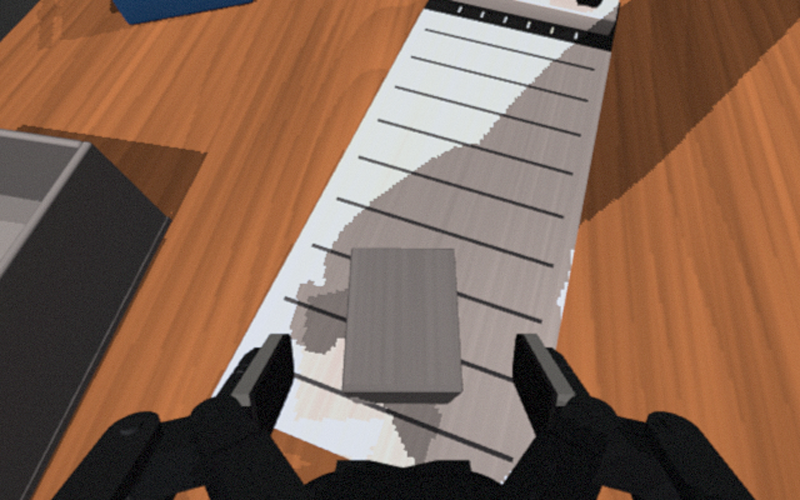

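Call:
carry_out([
  {"hand": 1,"delta_pos": [0,0.0018,0.0088],"dr": [0,0,0]},
  {"hand": 1,"delta_pos": [0,0.0018,0.0088],"dr": [0,0,0]},
  {"hand": 1,"delta_pos": [0,0.0018,0.0088],"dr": [0,0,0]},
  {"hand": 1,"delta_pos": [0,0.0018,0.0088],"dr": [0,0,0]},
  {"hand": 1,"delta_pos": [0,0,0],"dr": [0,0,0]},
  {"hand": 0,"delta_pos": [0,0,0],"dr": [0,0,0]},
  {"hand": -1,"delta_pos": [0,0,0],"dr": [0,0,0]},
  {"hand": -1,"delta_pos": [0,0,0],"dr": [0,0,0]},
  {"hand": -1,"delta_pos": [0,0,0],"dr": [0,0,0]},
  {"hand": -1,"delta_pos": [0,0,0],"dr": [0,0,0]},
  {"hand": -1,"delta_pos": [0,0,0],"dr": [0,0,0]},
  {"hand": -1,"delta_pos": [0,0,0],"dr": [0,0,0]},
])

```text
time: 19.43
tool_pos: [0.5835, 0.3101, 0.0628]
orientation: [-0.083, 0.921, -0.38, 0.032]
contact_force: [-1.5, 2.7, 2.2]
grip_width: 0.0475
```

```bash
python3 -c "
from h import *
st(); snap('wrist','w11',scale=1.25)
T=cur()
plan(T[:3,3]+[0,0,.14],T[:3,:3],6)
"
```

```text
t 19.43 p [0.5835 0.3101 0.0628] yaw -169.82 z [ 0.122 -0.694 -0.709] j [ 0.65  0.76  0.13  1.37 -0.68 -0.95] F [-1.5  2.7  2.2] w 0.0475
N 6 dpos [0.0001, -0.0165, -0.0165] dr [-0.0, 0.0, 0.0] dist 0.1400 ang 0.00
```

View pics/w11.png

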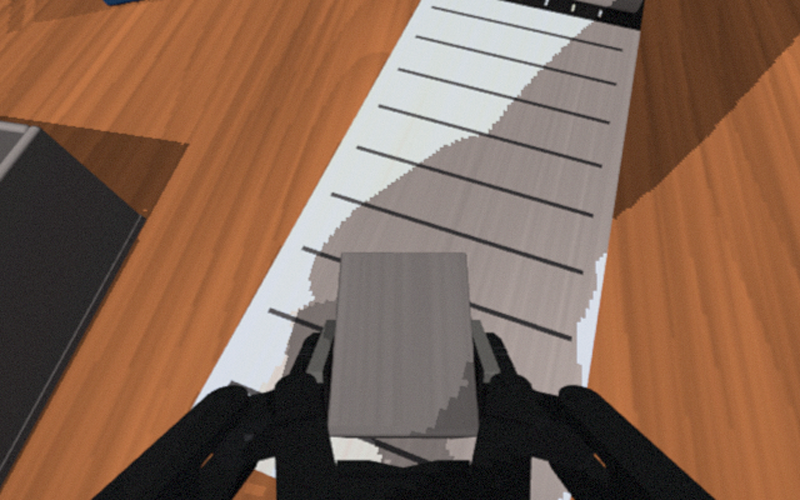

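Call:
carry_out([
  {"hand": -1,"delta_pos": [0,-0.008,-0.008],"dr": [0,0,0]},
  {"hand": -1,"delta_pos": [0,-0.018,-0.018],"dr": [0,0,0]},
  {"hand": -1,"delta_pos": [0,-0.018,-0.018],"dr": [0,0,0]},
  {"hand": -1,"delta_pos": [0,-0.018,-0.018],"dr": [0,0,0]},
  {"hand": -1,"delta_pos": [0,-0.018,-0.018],"dr": [0,0,0]},
  {"hand": -1,"delta_pos": [0,-0.018,-0.018],"dr": [0,0,0]},
])

```text
time: 19.98
tool_pos: [0.5837, 0.3088, 0.2021]
orientation: [-0.083, 0.921, -0.38, 0.031]
contact_force: [0.2, 0.1, -1.5]
grip_width: 0.0476
```

```bash
python3 -c "
from h import *
st()
plan([*dry(0,.10),.15],down(190,-45),18)
"
```

```text
t 19.98 p [0.5837 0.3088 0.2021] yaw -169.88 z [ 0.12  -0.695 -0.709] j [ 0.65  0.64  0.23  1.59 -0.68 -0.95] F [ 0.2  0.1 -1.5] w 0.0476
N 18 dpos [0.0002, -0.0007, 0.0032] dr [-4.99, -0.02, 0.01] dist 0.0540 ang 89.87
```

Call:
carry_out([
  {"hand": -1,"delta_pos": [0.0002,-0.0007,0.0032],"dr": [-4.99,0,0]},
  {"hand": -1,"delta_pos": [0.0002,-0.0007,0.0032],"dr": [-4.99,0,0]},
  {"hand": -1,"delta_pos": [0.0002,-0.0007,0.0032],"dr": [-4.99,0,0]},
  {"hand": -1,"delta_pos": [0.0002,-0.0007,0.0032],"dr": [-4.99,0,0]},
  {"hand": -1,"delta_pos": [0.0002,-0.0007,0.0032],"dr": [-4.99,0,0]},
  {"hand": -1,"delta_pos": [0.0002,-0.0007,0.0032],"dr": [-4.99,0,0]},
  {"hand": -1,"delta_pos": [0.0002,-0.0007,0.0032],"dr": [-4.99,0,0]},
  {"hand": -1,"delta_pos": [0.0002,-0.0007,0.0032],"dr": [-4.99,0,0]},
  {"hand": -1,"delta_pos": [0.0002,-0.0007,0.0032],"dr": [-4.99,0,0]},
  {"hand": -1,"delta_pos": [0.0002,-0.0007,0.0032],"dr": [-4.99,0,0]},
  {"hand": -1,"delta_pos": [0.0002,-0.0007,0.0032],"dr": [-4.99,0,0]},
  {"hand": -1,"delta_pos": [0.0002,-0.0007,0.0032],"dr": [-4.99,0,0]},
  {"hand": -1,"delta_pos": [0.0002,-0.0007,0.0032],"dr": [-4.99,0,0]},
  {"hand": -1,"delta_pos": [0.0002,-0.0007,0.0032],"dr": [-4.99,0,0]},
  {"hand": -1,"delta_pos": [0.0002,-0.0007,0.0032],"dr": [-4.99,0,0]},
  {"hand": -1,"delta_pos": [0.0002,-0.0007,0.0032],"dr": [-4.99,0,0]},
  {"hand": -1,"delta_pos": [0.0002,-0.0007,0.0032],"dr": [-4.99,0,0]},
  {"hand": -1,"delta_pos": [0.0002,-0.0007,0.0032],"dr": [-4.99,0,0]},
  {"hand": -1,"delta_pos": [0,0,0],"dr": [0,0,0]},
])

```text
time: 21.57
tool_pos: [0.5809, 0.2926, 0.1459]
orientation: [-0.078, 0.921, 0.38, -0.039]
contact_force: [0.1, -0.2, -2.7]
grip_width: 0.0477
```

```bash
python3 -c "
from h import *
st(); snap('wrist','w12',scale=1.25)
plan([*dry(0,.10),.078],down(190,-45),5)
"
```

```text
t 21.57 p [0.5809 0.2926 0.1459] yaw -170.03 z [-0.131  0.694 -0.708] j [ 0.06  0.44 -0.21  1.04  0.78 -1.73] F [ 0.1 -0.2 -2.7] w 0.0477
N 5 dpos [-0.0003, -0.0096, 0.01] dr [-0.04, -0.09, -0.09] dist 0.0691 ang 0.68
```

View pics/w12.png

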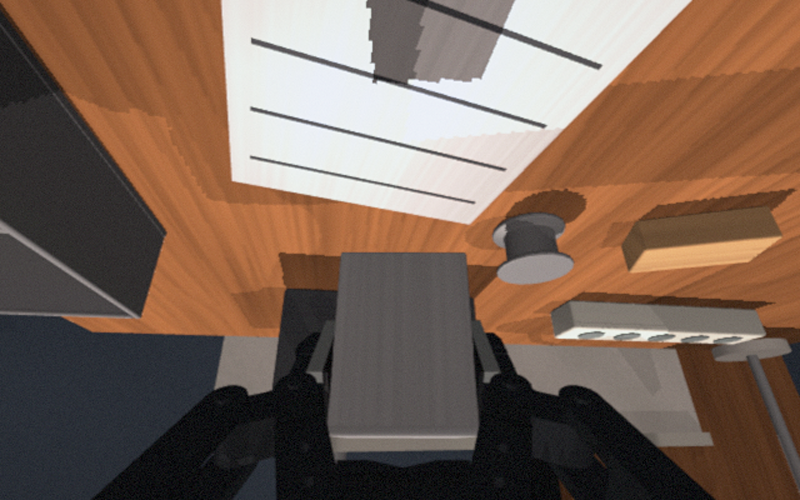

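Held firmly with no slip, and inverted. Lowering now; contact is expected near z of 0.069.

Call:
carry_out([
  {"hand": -1,"delta_pos": [-0.0003,-0.0096,0.01],"dr": [0,-0.1,-0.1]},
  {"hand": -1,"delta_pos": [-0.0003,-0.0096,0.01],"dr": [0,-0.1,-0.1]},
  {"hand": -1,"delta_pos": [-0.0003,-0.0096,0.01],"dr": [0,-0.1,-0.1]},
  {"hand": -1,"delta_pos": [-0.0003,-0.0096,0.01],"dr": [0,-0.1,-0.1]},
  {"hand": -1,"delta_pos": [-0.0003,-0.0096,0.01],"dr": [0,-0.1,-0.1]},
  {"hand": -1,"delta_pos": [0,0,0],"dr": [0,0,0]},
  {"hand": -1,"delta_pos": [0,-0.0015,0.0015],"dr": [0,0,0]},
  {"hand": -1,"delta_pos": [0,-0.0015,0.0015],"dr": [0,0,0]},
  {"hand": -1,"delta_pos": [0,0,0],"dr": [0,0,0]},
])

```text
time: 22.37
tool_pos: [0.5844, 0.2971, 0.0769]
orientation: [-0.084, 0.92, 0.381, -0.03]
contact_force: [-0.2, 0.1, -2.0]
grip_width: 0.0475
```

Call:
carry_out([
  {"hand": -1,"delta_pos": [0,-0.0015,0.0015],"dr": [0,0,0]},
  {"hand": -1,"delta_pos": [0,-0.0015,0.0015],"dr": [0,0,0]},
  {"hand": -1,"delta_pos": [0,0,0],"dr": [0,0,0]},
])

```text
time: 22.62
tool_pos: [0.5839, 0.2967, 0.0717]
orientation: [-0.083, 0.92, 0.381, -0.031]
contact_force: [0.7, 0.9, -1.9]
grip_width: 0.0473
```

Call:
carry_out([
  {"hand": -1,"delta_pos": [0,-0.001,0.001],"dr": [0,0,0]},
  {"hand": -1,"delta_pos": [0,-0.001,0.001],"dr": [0,0,0]},
  {"hand": -1,"delta_pos": [0,0,0],"dr": [0,0,0]},
])

```text
time: 22.87
tool_pos: [0.584, 0.2968, 0.069]
orientation: [-0.083, 0.92, 0.381, -0.031]
contact_force: [-0.4, -0.7, -1.3]
grip_width: 0.0476
```

Call:
carry_out([
  {"hand": -1,"delta_pos": [0,-0.001,0.001],"dr": [0,0,0]},
  {"hand": -1,"delta_pos": [0,0,0],"dr": [0,0,0]},
])

```text
time: 23.03
tool_pos: [0.5842, 0.2969, 0.0689]
orientation: [-0.082, 0.92, 0.382, -0.031]
contact_force: [-1.1, -2.6, 6.0]
grip_width: 0.0475
```

Call:
carry_out([
  {"hand": 0.3,"delta_pos": [0,0,0],"dr": [0,0,0]},
  {"hand": 1,"delta_pos": [0,0,0],"dr": [0,0,0]},
  {"hand": 1,"delta_pos": [0,0,0],"dr": [0,0,0]},
  {"hand": 1,"delta_pos": [0,0,0],"dr": [0,0,0]},
  {"hand": 1,"delta_pos": [0,0,-0.02],"dr": [0,0,0]},
  {"hand": 1,"delta_pos": [0,0,-0.03],"dr": [0,0,0]},
  {"hand": 1,"delta_pos": [0,0,-0.03],"dr": [0,0,0]},
  {"hand": 1,"delta_pos": [0,0,-0.03],"dr": [0,0,0]},
  {"hand": 1,"delta_pos": [0,0,-0.03],"dr": [0,0,0]},
  {"hand": 1,"delta_pos": [0,0,-0.03],"dr": [0,0,0]},
])

```text
time: 23.87
tool_pos: [0.6042, 0.1777, 0.1888]
orientation: [-0.083, 0.92, 0.381, -0.031]
contact_force: [0.3, 0.4, 0.1]
grip_width: 0.085
```

```bash
python3 -c "
from h import *
st(); snap('scene','s13',scale=1.25)
plan([.53,-.25,.27],down(118,0),20)
plan([.53,-.25,.24],down(118,45),20)
"
```

```text
t 23.87 p [0.6042 0.1777 0.1888] yaw -169.83 z [-0.12   0.696 -0.708] j [-0.12  0.45 -0.1   1.3   0.74 -1.98] F [0.3 0.4 0.1] w 0.0850
N 20 dpos [-0.0047, -0.0193, -0.0132] dr [1.96, -1.37, 3.42] dist 0.4384 ang 83.44
N 20 dpos [-0.0042, -0.0244, -0.0045] dr [3.86, 0.05, 3.95] dist 0.4341 ang 110.50
```

View pics/s13.png

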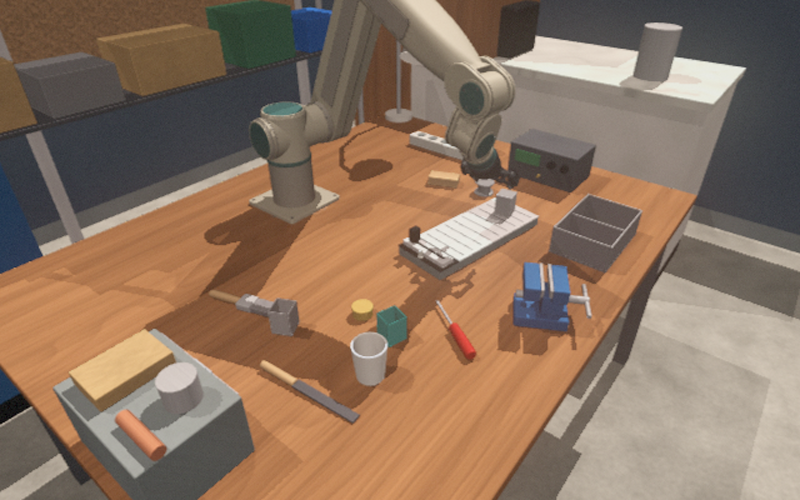

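Call:
carry_out([
  {"hand": 1,"delta_pos": [-0.0047,-0.0193,-0.0132],"dr": [1.96,-1.37,3.42]},
  {"hand": 1,"delta_pos": [-0.0047,-0.0193,-0.0132],"dr": [1.96,-1.37,3.42]},
  {"hand": 1,"delta_pos": [-0.0047,-0.0193,-0.0132],"dr": [1.96,-1.37,3.42]},
  {"hand": 1,"delta_pos": [-0.0047,-0.0193,-0.0132],"dr": [1.96,-1.37,3.42]},
  {"hand": 1,"delta_pos": [-0.0047,-0.0193,-0.0132],"dr": [1.96,-1.37,3.42]},
  {"hand": 1,"delta_pos": [-0.0047,-0.0193,-0.0132],"dr": [1.96,-1.37,3.42]},
  {"hand": 1,"delta_pos": [-0.0047,-0.0193,-0.0132],"dr": [1.96,-1.37,3.42]},
  {"hand": 1,"delta_pos": [-0.0047,-0.0193,-0.0132],"dr": [1.96,-1.37,3.42]},
  {"hand": 1,"delta_pos": [-0.0047,-0.0193,-0.0132],"dr": [1.96,-1.37,3.42]},
  {"hand": 1,"delta_pos": [-0.0047,-0.0193,-0.0132],"dr": [1.96,-1.37,3.42]},
  {"hand": 1,"delta_pos": [-0.0047,-0.0193,-0.0132],"dr": [1.96,-1.37,3.42]},
  {"hand": 1,"delta_pos": [-0.0047,-0.0193,-0.0132],"dr": [1.96,-1.37,3.42]},
  {"hand": 1,"delta_pos": [-0.0047,-0.0193,-0.0132],"dr": [1.96,-1.37,3.42]},
  {"hand": 1,"delta_pos": [-0.0047,-0.0193,-0.0132],"dr": [1.96,-1.37,3.42]},
  {"hand": 1,"delta_pos": [-0.0047,-0.0193,-0.0132],"dr": [1.96,-1.37,3.42]},
  {"hand": 1,"delta_pos": [-0.0047,-0.0193,-0.0132],"dr": [1.96,-1.37,3.42]},
  {"hand": 1,"delta_pos": [-0.0047,-0.0193,-0.0132],"dr": [1.96,-1.37,3.42]},
  {"hand": 1,"delta_pos": [-0.0047,-0.0193,-0.0132],"dr": [1.96,-1.37,3.42]},
  {"hand": 1,"delta_pos": [-0.0047,-0.0193,-0.0132],"dr": [1.96,-1.37,3.42]},
  {"hand": 1,"delta_pos": [-0.0047,-0.0193,-0.0132],"dr": [1.96,-1.37,3.42]},
])

```text
time: 25.58
tool_pos: [0.5265, -0.2477, 0.2655]
orientation: [0.515, 0.857, -0.003, -0.004]
contact_force: [0.4, 0.4, 0.3]
grip_width: 0.0853
```

```bash
python3 -c "
from h import *
st()
plan([.529,-.353,.19],down(118,45),10)
"
```

```text
t 25.58 p [ 0.5265 -0.2477  0.2655] yaw 117.99 z [-0.009 -0.001 -1.   ] j [-0.55  0.2  -0.09  1.29 -0.01 -1.04] F [0.4 0.4 0.3] w 0.0853
N 10 dpos [-0.0094, -0.0018, 0.0089] dr [4.45, -0.02, 0.01] dist 0.1296 ang 44.51
```

Call:
carry_out([
  {"hand": 1,"delta_pos": [-0.0094,-0.0018,0.0089],"dr": [4.45,0,0]},
  {"hand": 1,"delta_pos": [-0.0094,-0.0018,0.0089],"dr": [4.45,0,0]},
  {"hand": 1,"delta_pos": [-0.0094,-0.0018,0.0089],"dr": [4.45,0,0]},
  {"hand": 1,"delta_pos": [-0.0094,-0.0018,0.0089],"dr": [4.45,0,0]},
  {"hand": 1,"delta_pos": [-0.0094,-0.0018,0.0089],"dr": [4.45,0,0]},
  {"hand": 1,"delta_pos": [-0.0094,-0.0018,0.0089],"dr": [4.45,0,0]},
  {"hand": 1,"delta_pos": [-0.0094,-0.0018,0.0089],"dr": [4.45,0,0]},
  {"hand": 1,"delta_pos": [-0.0094,-0.0018,0.0089],"dr": [4.45,0,0]},
  {"hand": 1,"delta_pos": [-0.0094,-0.0018,0.0089],"dr": [4.45,0,0]},
  {"hand": 1,"delta_pos": [-0.0094,-0.0018,0.0089],"dr": [4.45,0,0]},
  {"hand": 1,"delta_pos": [0,0,0],"dr": [0,0,0]},
])

```text
time: 26.5
tool_pos: [0.5299, -0.3514, 0.1841]
orientation: [0.473, 0.793, -0.327, -0.202]
contact_force: [-0.3, 0.4, -0.2]
grip_width: 0.0848
```

```bash
python3 -c "
from h import *
st(); snap('wrist','w14',scale=1.25); snap('top','t14',scale=1.25)
"
```

```text
t 26.50 p [ 0.5299 -0.3514  0.1841] yaw 118.16 z [-0.629 -0.328 -0.705] j [-0.44  0.69  0.26  1.69 -0.6  -0.77] F [-0.3  0.4 -0.2] w 0.0848
```

View pics/w14.png

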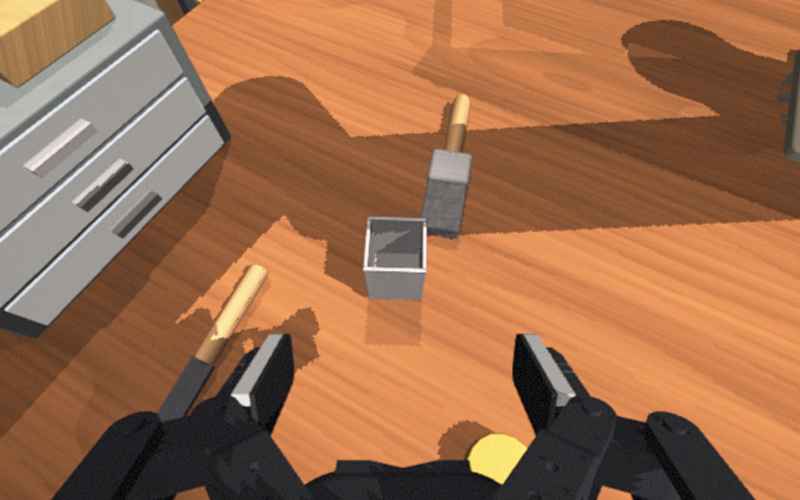

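View pics/t14.png

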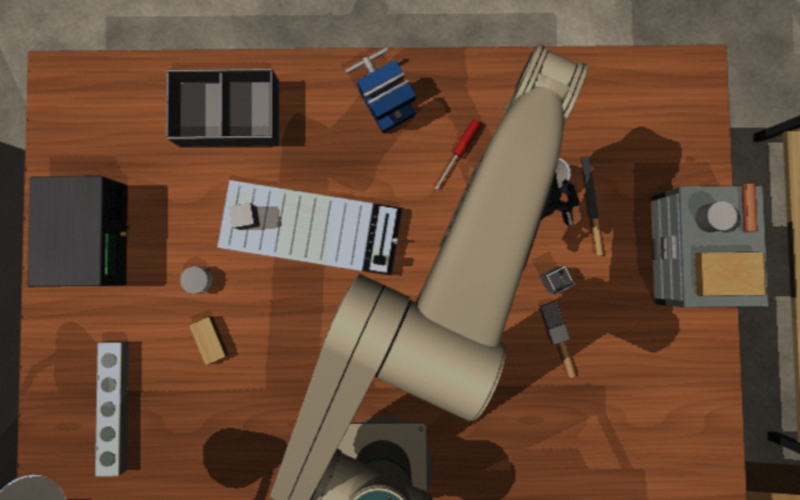

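```bash
python3 -c "
from h import *
M=model('wrist')
print(quad(M,np.array([(369,218),(425,219),(427,269),(364,268)])/1.25,.064))
print([ray(M,*np.array(p)/1.25,0) for p in((367,298),(424,299))])
plan([.435,-.403,.041],down(118,45),10)
"
```

```text
(array([[ 0.4200618 , -0.43953239],
       [ 0.39911692, -0.39886389],
       [ 0.43828069, -0.3773852 ],
       [ 0.4604928 , -0.42026239]]), array([ 0.42948805, -0.40901097]), array([0.04574511, 0.04466694, 0.04828904, 0.04478838]), array([ 117.24914711,   28.74180413,  -62.61401699, -154.51685717]))
[array([ 0.46289397, -0.42185655,  0.        ]), array([ 0.43901537, -0.37556743,  0.        ])]
N 10 dpos [-0.0002, 0.0027, 0.0181] dr [0.01, -0.02, 0.04] dist 0.1826 ang 0.45
```

```bash
python3 -c "
from h import *
plan([.4353,-.4072,.042],down(118,45),10)
"
```

```text
N 10 dpos [-0.0005, 0.0025, 0.0181] dr [0.01, -0.02, 0.04] dist 0.1829 ang 0.45
```

Call:
carry_out([
  {"hand": 1,"delta_pos": [-0.0005,0.0025,0.0181],"dr": [0,0,0]},
  {"hand": 1,"delta_pos": [-0.0005,0.0025,0.0181],"dr": [0,0,0]},
  {"hand": 1,"delta_pos": [-0.0005,0.0025,0.0181],"dr": [0,0,0]},
  {"hand": 1,"delta_pos": [-0.0005,0.0025,0.0181],"dr": [0,0,0]},
  {"hand": 1,"delta_pos": [-0.0005,0.0025,0.0181],"dr": [0,0,0]},
  {"hand": 1,"delta_pos": [-0.0005,0.0025,0.0181],"dr": [0,0,0]},
  {"hand": 1,"delta_pos": [-0.0005,0.0025,0.0181],"dr": [0,0,0]},
  {"hand": 1,"delta_pos": [-0.0005,0.0025,0.0181],"dr": [0,0,0]},
  {"hand": 1,"delta_pos": [-0.0005,0.0025,0.0181],"dr": [0,0,0]},
  {"hand": 1,"delta_pos": [-0.0005,0.0025,0.0181],"dr": [0,0,0]},
  {"hand": 1,"delta_pos": [0,0,0],"dr": [0,0,0]},
])

```text
time: 27.52
tool_pos: [0.4327, -0.407, 0.0433]
orientation: [0.475, 0.793, -0.326, -0.199]
contact_force: [-1.1, 0.4, 0.5]
grip_width: 0.0857
```

```bash
python3 -c "
from h import *
st(); snap('wrist','w15',scale=1.25)
"
```

```text
t 27.52 p [ 0.4327 -0.407   0.0433] yaw 118.05 z [-0.625 -0.328 -0.709] j [-0.58  0.7  -0.05  1.28 -0.66 -0.91] F [-1.1  0.4  0.5] w 0.0857
```

View pics/w15.png

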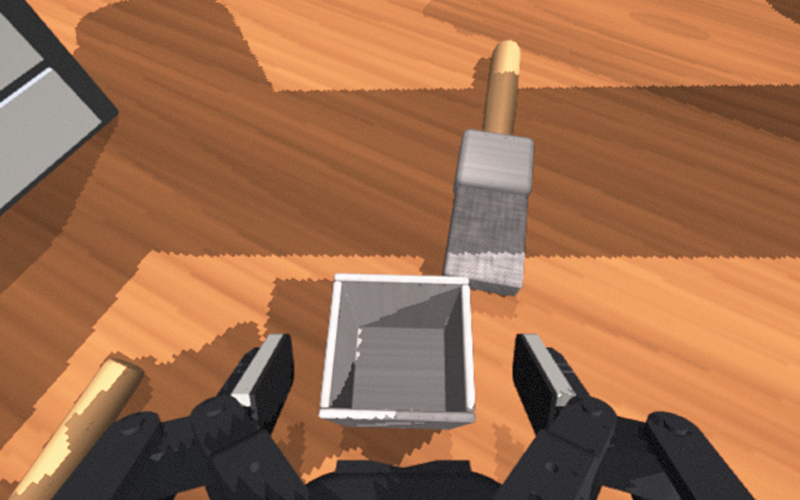

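Call:
carry_out([
  {"hand": 1,"delta_pos": [-0.0015,0.0015,0.0015],"dr": [0,0,0]},
  {"hand": 0,"delta_pos": [0,0,0],"dr": [0,0,0]},
  {"hand": -1,"delta_pos": [0,0,0],"dr": [0,0,0]},
  {"hand": -1,"delta_pos": [0,0,0],"dr": [0,0,0]},
  {"hand": -1,"delta_pos": [0,0,0],"dr": [0,0,0]},
  {"hand": -1,"delta_pos": [0,0,0],"dr": [0,0,0]},
  {"hand": -1,"delta_pos": [0,0,0],"dr": [0,0,0]},
  {"hand": -1,"delta_pos": [0,0,0],"dr": [0,0,0]},
], force=50)

```text
time: 28.23
tool_pos: [0.4369, -0.4089, 0.0428]
orientation: [0.474, 0.794, -0.327, -0.197]
contact_force: [1.9, 3.0, 6.1]
grip_width: 0.0475
```

```bash
python3 -c "
from h import *
st(); snap('wrist','w16',scale=1.25)
"
```

```text
t 28.23 p [ 0.4369 -0.4089  0.0428] yaw 118.22 z [-0.623 -0.332 -0.709] j [-0.58  0.7  -0.04  1.28 -0.67 -0.91] F [1.9 3.  6.1] w 0.0475
```

View pics/w16.png

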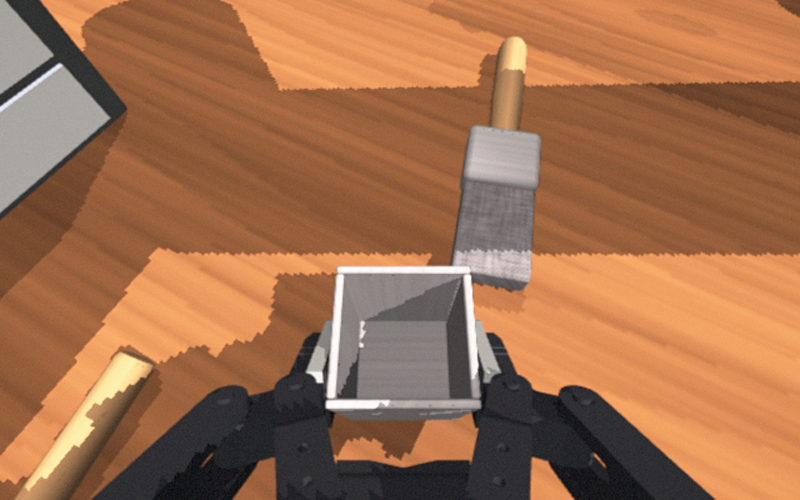

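Call:
carry_out([
  {"hand": -1,"delta_pos": [0,-0.008,-0.008],"dr": [0,0,0]},
  {"hand": -1,"delta_pos": [0,-0.02,-0.02],"dr": [0,0,0]},
  {"hand": -1,"delta_pos": [0,-0.02,-0.02],"dr": [0,0,0]},
  {"hand": -1,"delta_pos": [0,-0.02,-0.02],"dr": [0,0,0]},
  {"hand": -1,"delta_pos": [0,-0.02,-0.02],"dr": [0,0,0]},
  {"hand": -1,"delta_pos": [0,-0.02,-0.02],"dr": [0,0,0]},
  {"hand": -1,"delta_pos": [0,-0.02,-0.02],"dr": [0,0,0]},
])

```text
time: 28.87
tool_pos: [0.4357, -0.4094, 0.224]
orientation: [0.474, 0.793, -0.326, -0.198]
contact_force: [0.6, -0.1, -1.1]
grip_width: 0.0478
```

```bash
python3 -c "
from h import *
st()
T=plan([*dry(0,-.05),.25],down(180,0),20)
plan([*dry(0,-.05),.15],down(180,-45),12,T)
"
```

```text
t 28.87 p [ 0.4357 -0.4094  0.224 ] yaw 118.14 z [-0.624 -0.33  -0.709] j [-0.58  0.53  0.09  1.58 -0.67 -0.92] F [ 0.6 -0.1 -1.1] w 0.0478
N 20 dpos [0.0105, 0.0261, -0.012] dr [-2.01, -1.22, -2.92] dist 0.5701 ang 75.00
N 12 dpos [-0.0, -0.003, 0.008] dr [-3.75, 0.0, 0.0] dist 0.1000 ang 45.00
```

Call:
carry_out([
  {"hand": -1,"delta_pos": [0.0105,0.0261,-0.012],"dr": [-2.01,-1.22,-2.92]},
  {"hand": -1,"delta_pos": [0.0105,0.0261,-0.012],"dr": [-2.01,-1.22,-2.92]},
  {"hand": -1,"delta_pos": [0.0105,0.0261,-0.012],"dr": [-2.01,-1.22,-2.92]},
  {"hand": -1,"delta_pos": [0.0105,0.0261,-0.012],"dr": [-2.01,-1.22,-2.92]},
  {"hand": -1,"delta_pos": [0.0105,0.0261,-0.012],"dr": [-2.01,-1.22,-2.92]},
  {"hand": -1,"delta_pos": [0.0105,0.0261,-0.012],"dr": [-2.01,-1.22,-2.92]},
  {"hand": -1,"delta_pos": [0.0105,0.0261,-0.012],"dr": [-2.01,-1.22,-2.92]},
  {"hand": -1,"delta_pos": [0.0105,0.0261,-0.012],"dr": [-2.01,-1.22,-2.92]},
  {"hand": -1,"delta_pos": [0.0105,0.0261,-0.012],"dr": [-2.01,-1.22,-2.92]},
  {"hand": -1,"delta_pos": [0.0105,0.0261,-0.012],"dr": [-2.01,-1.22,-2.92]},
  {"hand": -1,"delta_pos": [0.0105,0.0261,-0.012],"dr": [-2.01,-1.22,-2.92]},
  {"hand": -1,"delta_pos": [0.0105,0.0261,-0.012],"dr": [-2.01,-1.22,-2.92]},
  {"hand": -1,"delta_pos": [0.0105,0.0261,-0.012],"dr": [-2.01,-1.22,-2.92]},
  {"hand": -1,"delta_pos": [0.0105,0.0261,-0.012],"dr": [-2.01,-1.22,-2.92]},
  {"hand": -1,"delta_pos": [0.0105,0.0261,-0.012],"dr": [-2.01,-1.22,-2.92]},
  {"hand": -1,"delta_pos": [0.0105,0.0261,-0.012],"dr": [-2.01,-1.22,-2.92]},
  {"hand": -1,"delta_pos": [0.0105,0.0261,-0.012],"dr": [-2.01,-1.22,-2.92]},
  {"hand": -1,"delta_pos": [0.0105,0.0261,-0.012],"dr": [-2.01,-1.22,-2.92]},
  {"hand": -1,"delta_pos": [0.0105,0.0261,-0.012],"dr": [-2.01,-1.22,-2.92]},
  {"hand": -1,"delta_pos": [0.0105,0.0261,-0.012],"dr": [-2.01,-1.22,-2.92]},
])

```text
time: 30.53
tool_pos: [0.5556, 0.1481, 0.2494]
orientation: [-0.001, 1.0, 0.0, -0.0]
contact_force: [0.3, 0.5, -2.3]
grip_width: 0.0476
```

```bash
python3 -c "
from h import *
st(); snap('wrist','w17',scale=1.25)
plan([*dry(0,-.05),.15],down(180,-45),12)
"
```

```text
t 30.53 p [0.5556 0.1481 0.2494] yaw -179.85 z [-0.     0.001 -1.   ] j [ 0.15  0.19 -0.14  1.24  0.   -1.43] F [ 0.3  0.5 -2.3] w 0.0476
N 12 dpos [-0.0002, -0.0035, 0.008] dr [-3.72, -0.01, 0.04] dist 0.1025 ang 44.65
```

View pics/w17.png

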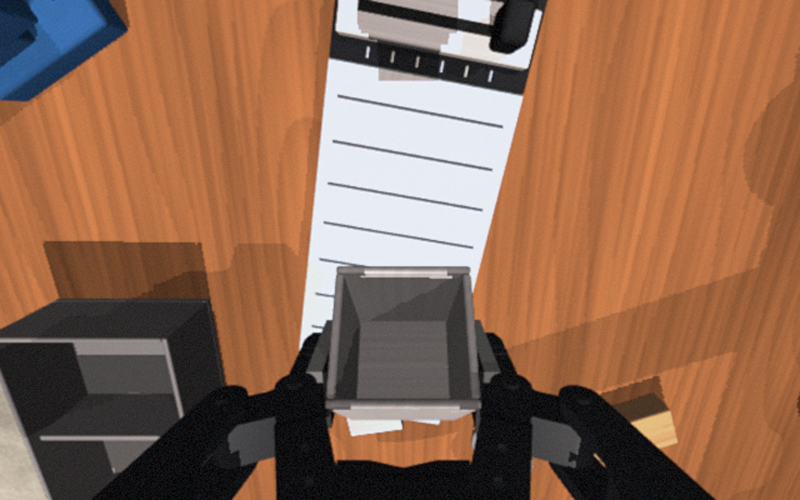

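Call:
carry_out([
  {"hand": -1,"delta_pos": [-0.0002,-0.0035,0.008],"dr": [-3.72,0,0]},
  {"hand": -1,"delta_pos": [-0.0002,-0.0035,0.008],"dr": [-3.72,0,0]},
  {"hand": -1,"delta_pos": [-0.0002,-0.0035,0.008],"dr": [-3.72,0,0]},
  {"hand": -1,"delta_pos": [-0.0002,-0.0035,0.008],"dr": [-3.72,0,0]},
  {"hand": -1,"delta_pos": [-0.0002,-0.0035,0.008],"dr": [-3.72,0,0]},
  {"hand": -1,"delta_pos": [-0.0002,-0.0035,0.008],"dr": [-3.72,0,0]},
  {"hand": -1,"delta_pos": [-0.0002,-0.0035,0.008],"dr": [-3.72,0,0]},
  {"hand": -1,"delta_pos": [-0.0002,-0.0035,0.008],"dr": [-3.72,0,0]},
  {"hand": -1,"delta_pos": [-0.0002,-0.0035,0.008],"dr": [-3.72,0,0]},
  {"hand": -1,"delta_pos": [-0.0002,-0.0035,0.008],"dr": [-3.72,0,0]},
  {"hand": -1,"delta_pos": [-0.0002,-0.0035,0.008],"dr": [-3.72,0,0]},
  {"hand": -1,"delta_pos": [-0.0002,-0.0035,0.008],"dr": [-3.72,0,0]},
  {"hand": -1,"delta_pos": [0,0,0],"dr": [0,0,0]},
])

```text
time: 31.67
tool_pos: [0.5567, 0.1399, 0.1435]
orientation: [0.002, 0.925, 0.379, -0.003]
contact_force: [-0.1, -0.5, -2.3]
grip_width: 0.0478
```

```bash
python3 -c "
from h import *
st(); snap('wrist','w18',scale=1.25)
plan([*dry(0,-.05),.068],down(180,-45),6)
"
```

```text
t 31.67 p [0.5567 0.1399 0.1435] yaw 179.89 z [-0.004  0.702 -0.712] j [-0.21  0.36 -0.34  1.08  0.76 -1.85] F [-0.1 -0.5 -2.3] w 0.0478
N 6 dpos [0.0001, -0.0082, 0.0099] dr [-0.08, -0.03, -0.05] dist 0.0773 ang 0.60
```

View pics/w18.png

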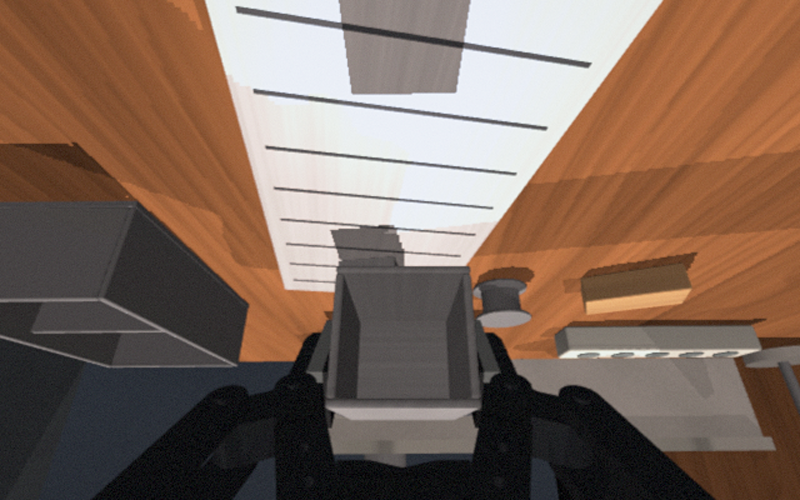

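Call:
carry_out([
  {"hand": -1,"delta_pos": [0,-0.0082,0.0099],"dr": [0,0,0]},
  {"hand": -1,"delta_pos": [0,-0.0082,0.0099],"dr": [0,0,0]},
  {"hand": -1,"delta_pos": [0,-0.0082,0.0099],"dr": [0,0,0]},
  {"hand": -1,"delta_pos": [0,-0.0082,0.0099],"dr": [0,0,0]},
  {"hand": -1,"delta_pos": [0,-0.0082,0.0099],"dr": [0,0,0]},
  {"hand": -1,"delta_pos": [0,-0.0082,0.0099],"dr": [0,0,0]},
  {"hand": -1,"delta_pos": [0,-0.0015,0.0015],"dr": [0,0,0]},
  {"hand": -1,"delta_pos": [0,0,0],"dr": [0,0,0]},
])

```text
time: 32.38
tool_pos: [0.5588, 0.1482, 0.0686]
orientation: [-0.0, 0.925, 0.379, -0.0]
contact_force: [-0.1, -0.3, -1.4]
grip_width: 0.0474
```

Call:
carry_out([
  {"hand": -1,"delta_pos": [0,-0.0015,0.0015],"dr": [0,0,0]},
  {"hand": -1,"delta_pos": [0,-0.0015,0.0015],"dr": [0,0,0]},
  {"hand": -1,"delta_pos": [0,-0.001,0.001],"dr": [0,0,0]},
  {"hand": -1,"delta_pos": [0,0,0],"dr": [0,0,0]},
])

```text
time: 32.72
tool_pos: [0.5593, 0.1477, 0.063]
orientation: [-0.0, 0.925, 0.379, 0.0]
contact_force: [0.3, -1.0, -1.2]
grip_width: 0.0476
```

Call:
carry_out([
  {"hand": -1,"delta_pos": [0,-0.001,0.001],"dr": [0,0,0]},
  {"hand": -1,"delta_pos": [0,-0.001,0.001],"dr": [0,0,0]},
  {"hand": -1,"delta_pos": [0,0,0],"dr": [0,0,0]},
])

```text
time: 32.97
tool_pos: [0.5594, 0.1478, 0.0606]
orientation: [0.0, 0.925, 0.38, 0.0]
contact_force: [-1.0, -1.2, 2.2]
grip_width: 0.0475
```

Contact. I'll release and retreat.

Call:
carry_out([
  {"hand": 0.3,"delta_pos": [0,0,0],"dr": [0,0,0]},
  {"hand": 1,"delta_pos": [0,0,0],"dr": [0,0,0]},
  {"hand": 1,"delta_pos": [0,0,0],"dr": [0,0,0]},
  {"hand": 1,"delta_pos": [0,0,0],"dr": [0,0,0]},
  {"hand": 1,"delta_pos": [0,0,-0.02],"dr": [0,0,0]},
  {"hand": 1,"delta_pos": [0,0,-0.03],"dr": [0,0,0]},
  {"hand": 1,"delta_pos": [0,0,-0.03],"dr": [0,0,0]},
  {"hand": 1,"delta_pos": [0,0,-0.03],"dr": [0,0,0]},
  {"hand": 1,"delta_pos": [0,0,-0.03],"dr": [0,0,0]},
  {"hand": 1,"delta_pos": [0,0,-0.03],"dr": [0,0,0]},
  {"hand": 1,"delta_pos": [0,0,-0.03],"dr": [0,0,0]},
])

```text
time: 33.88
tool_pos: [0.5588, 0.0065, 0.2033]
orientation: [-0.0, 0.925, 0.38, 0.0]
contact_force: [-0.0, -0.7, -0.3]
grip_width: 0.0854
```

```bash
python3 -c "
from h import *
st(); snap('wrist','w19',scale=1.25); snap('scene','s19',(300,80,500,260),4)
T=plan([.559,.13,.25],down(180,0),12)
plan([.559,.24,.17],down(180,45),14,T)
"
```

```text
t 33.88 p [0.5588 0.0065 0.2033] yaw -179.99 z [-0.     0.702 -0.712] j [-0.43  0.38 -0.18  1.4   0.69 -2.14] F [-0.  -0.7 -0.3] w 0.0854
N 12 dpos [0.0002, 0.0114, 0.0009] dr [3.7, 0.04, -0.0] dist 0.1336 ang 44.44
N 14 dpos [0.0, 0.0096, 0.0026] dr [3.21, -0.0, 0.0] dist 0.1360 ang 45.00
```

View pics/s19.png

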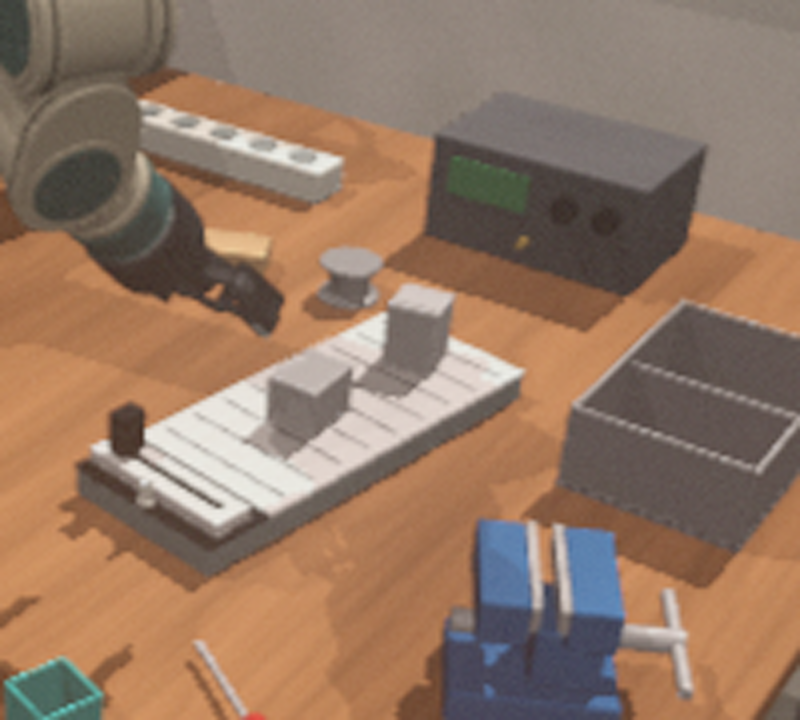

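Call:
carry_out([
  {"hand": 1,"delta_pos": [0.0002,0.0114,0.0009],"dr": [3.7,0,0]},
  {"hand": 1,"delta_pos": [0.0002,0.0114,0.0009],"dr": [3.7,0,0]},
  {"hand": 1,"delta_pos": [0.0002,0.0114,0.0009],"dr": [3.7,0,0]},
  {"hand": 1,"delta_pos": [0.0002,0.0114,0.0009],"dr": [3.7,0,0]},
  {"hand": 1,"delta_pos": [0.0002,0.0114,0.0009],"dr": [3.7,0,0]},
  {"hand": 1,"delta_pos": [0.0002,0.0114,0.0009],"dr": [3.7,0,0]},
  {"hand": 1,"delta_pos": [0.0002,0.0114,0.0009],"dr": [3.7,0,0]},
  {"hand": 1,"delta_pos": [0.0002,0.0114,0.0009],"dr": [3.7,0,0]},
  {"hand": 1,"delta_pos": [0.0002,0.0114,0.0009],"dr": [3.7,0,0]},
  {"hand": 1,"delta_pos": [0.0002,0.0114,0.0009],"dr": [3.7,0,0]},
  {"hand": 1,"delta_pos": [0.0002,0.0114,0.0009],"dr": [3.7,0,0]},
  {"hand": 1,"delta_pos": [0.0002,0.0114,0.0009],"dr": [3.7,0,0]},
])

```text
time: 34.98
tool_pos: [0.5559, 0.1347, 0.2469]
orientation: [-0.0, 1.0, 0.0, 0.0]
contact_force: [0.4, -0.6, -0.4]
grip_width: 0.0854
```

```bash
python3 -c "
from h import *
st()
plan([.559,.25,.165],down(180,45),14)
"
```

```text
t 34.98 p [0.5559 0.1347 0.2469] yaw -179.97 z [ 0.     0.001 -1.   ] j [ 0.12  0.18 -0.15  1.24  0.   -1.45] F [ 0.4 -0.6 -0.4] w 0.0854
N 14 dpos [-0.0002, 0.01, 0.0026] dr [3.22, 0.0, 0.0] dist 0.1414 ang 45.05
```

Call:
carry_out([
  {"hand": 1,"delta_pos": [-0.0002,0.01,0.0026],"dr": [3.22,0,0]},
  {"hand": 1,"delta_pos": [-0.0002,0.01,0.0026],"dr": [3.22,0,0]},
  {"hand": 1,"delta_pos": [-0.0002,0.01,0.0026],"dr": [3.22,0,0]},
  {"hand": 1,"delta_pos": [-0.0002,0.01,0.0026],"dr": [3.22,0,0]},
  {"hand": 1,"delta_pos": [-0.0002,0.01,0.0026],"dr": [3.22,0,0]},
  {"hand": 1,"delta_pos": [-0.0002,0.01,0.0026],"dr": [3.22,0,0]},
  {"hand": 1,"delta_pos": [-0.0002,0.01,0.0026],"dr": [3.22,0,0]},
  {"hand": 1,"delta_pos": [-0.0002,0.01,0.0026],"dr": [3.22,0,0]},
  {"hand": 1,"delta_pos": [-0.0002,0.01,0.0026],"dr": [3.22,0,0]},
  {"hand": 1,"delta_pos": [-0.0002,0.01,0.0026],"dr": [3.22,0,0]},
  {"hand": 1,"delta_pos": [-0.0002,0.01,0.0026],"dr": [3.22,0,0]},
  {"hand": 1,"delta_pos": [-0.0002,0.01,0.0026],"dr": [3.22,0,0]},
  {"hand": 1,"delta_pos": [-0.0002,0.01,0.0026],"dr": [3.22,0,0]},
  {"hand": 1,"delta_pos": [-0.0002,0.01,0.0026],"dr": [3.22,0,0]},
  {"hand": 1,"delta_pos": [0,0,0],"dr": [0,0,0]},
])

```text
time: 36.23
tool_pos: [0.5569, 0.2501, 0.1602]
orientation: [-0.003, 0.924, -0.384, -0.003]
contact_force: [-0.3, 0.0, -1.2]
grip_width: 0.0854
```

```bash
python3 -c "
from h import *
st(); snap('wrist','w20',scale=1.25)
plan([.559,.165,.0625],down(180,45),9)
"
```

```text
t 36.23 p [0.5569 0.2501 0.1602] yaw -179.85 z [-0.003 -0.708 -0.706] j [ 0.58  0.64  0.12  1.56 -0.63 -0.83] F [-0.3  0.  -1.2] w 0.0854
N 9 dpos [-0.0002, 0.0012, 0.0145] dr [-0.0, -0.02, 0.04] dist 0.1306 ang 0.35
```

View pics/w20.png

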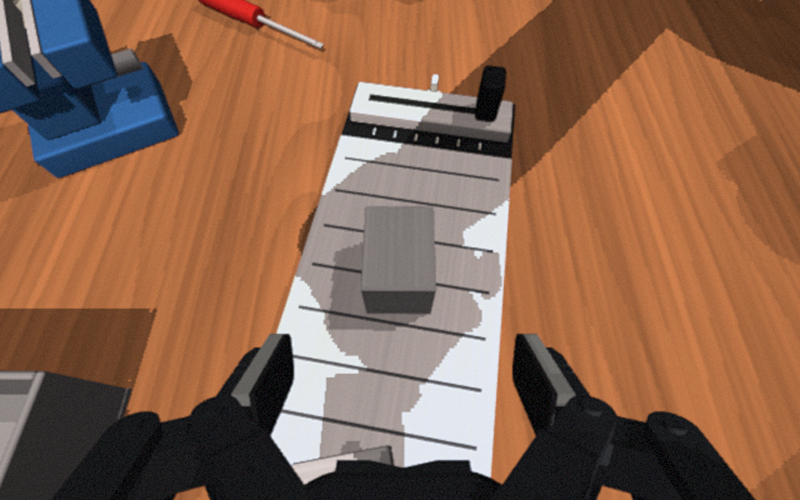

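```bash
python3 -c "
from h import *
M=model('wrist')
print(quad(M,np.array([(365,207),(433,206),(436,290),(361,291)])/1.25,.078)[1:])
"
```

```text
(array([0.55926781, 0.1576742 ]), array([0.0482039 , 0.0636299 , 0.04777193, 0.06339219]), array([-178.6042786 ,   89.93985167,    1.12199796,  -89.67459347]))
```

Call:
carry_out([
  {"hand": 1,"delta_pos": [-0.0002,0.0012,0.0145],"dr": [0,0,0]},
  {"hand": 1,"delta_pos": [-0.0002,0.0012,0.0145],"dr": [0,0,0]},
  {"hand": 1,"delta_pos": [-0.0002,0.0012,0.0145],"dr": [0,0,0]},
  {"hand": 1,"delta_pos": [-0.0002,0.0012,0.0145],"dr": [0,0,0]},
  {"hand": 1,"delta_pos": [-0.0002,0.0012,0.0145],"dr": [0,0,0]},
  {"hand": 1,"delta_pos": [-0.0002,0.0012,0.0145],"dr": [0,0,0]},
  {"hand": 1,"delta_pos": [-0.0002,0.0012,0.0145],"dr": [0,0,0]},
  {"hand": 1,"delta_pos": [0,0,0],"dr": [0,0,0]},
])

```text
time: 36.95
tool_pos: [0.5592, 0.1803, 0.0871]
orientation: [0.001, 0.924, -0.382, -0.002]
contact_force: [0.5, 0.1, -0.2]
grip_width: 0.0854
```

```bash
python3 -c "
from h import *
st(); snap('wrist','w21',scale=1.25)
plan([.559,.165,.0625],cur()[:3,:3],3)
"
```

```text
t 36.95 p [0.5592 0.1803 0.0871] yaw 179.87 z [-0.004 -0.706 -0.708] j [ 0.49  0.63 -0.05  1.33 -0.67 -0.92] F [ 0.5  0.1 -0.2] w 0.0854
N 3 dpos [0.0003, 0.0022, 0.0099] dr [0.0, 0.0, 0.0] dist 0.0303 ang 0.00
```

View pics/w21.png

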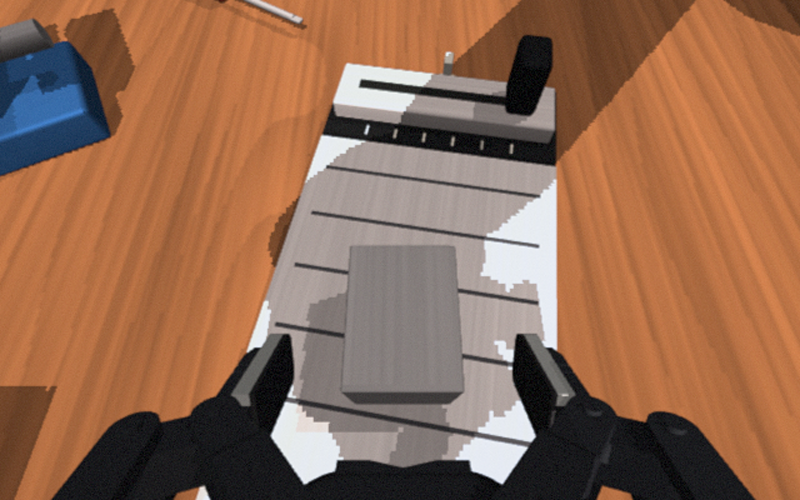

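Call:
carry_out([
  {"hand": 1,"delta_pos": [0,0.0022,0.0099],"dr": [0,0,0]},
  {"hand": 1,"delta_pos": [0,0.0022,0.0099],"dr": [0,0,0]},
  {"hand": 1,"delta_pos": [0,0.0022,0.0099],"dr": [0,0,0]},
  {"hand": 1,"delta_pos": [0,0,0],"dr": [0,0,0]},
  {"hand": 0,"delta_pos": [0,0,0],"dr": [0,0,0]},
  {"hand": -1,"delta_pos": [0,0,0],"dr": [0,0,0]},
  {"hand": -1,"delta_pos": [0,0,0],"dr": [0,0,0]},
  {"hand": -1,"delta_pos": [0,0,0],"dr": [0,0,0]},
  {"hand": -1,"delta_pos": [0,0,0],"dr": [0,0,0]},
  {"hand": -1,"delta_pos": [0,0,0],"dr": [0,0,0]},
  {"hand": -1,"delta_pos": [0,0,0],"dr": [0,0,0]},
])

```text
time: 37.92
tool_pos: [0.5612, 0.167, 0.0629]
orientation: [-0.0, 0.924, -0.381, 0.0]
contact_force: [-1.1, 3.3, 2.6]
grip_width: 0.0475
```

```bash
python3 -c "
from h import *
st()
"
```

```text
t 37.92 p [0.5612 0.167  0.0629] yaw -179.98 z [ 0.001 -0.705 -0.709] j [ 0.47  0.65 -0.09  1.26 -0.68 -0.95] F [-1.1  3.3  2.6] w 0.0475
```

Call:
carry_out([
  {"hand": -1,"delta_pos": [0,-0.008,-0.008],"dr": [0,0,0]},
  {"hand": -1,"delta_pos": [0,-0.018,-0.018],"dr": [0,0,0]},
  {"hand": -1,"delta_pos": [0,-0.018,-0.018],"dr": [0,0,0]},
  {"hand": -1,"delta_pos": [0,-0.018,-0.018],"dr": [0,0,0]},
  {"hand": -1,"delta_pos": [0,-0.018,-0.018],"dr": [0,0,0]},
  {"hand": -1,"delta_pos": [0,-0.018,-0.018],"dr": [0,0,0]},
])

```text
time: 38.42
tool_pos: [0.5605, 0.1659, 0.2025]
orientation: [0.0, 0.924, -0.382, -0.0]
contact_force: [0.0, -0.0, -1.8]
grip_width: 0.0477
```

```bash
python3 -c "
from h import *
st(); snap('wrist','w22',scale=1.25)
print(dry(0,-.045))
plan([*dry(0,-.045),.15],down(180,-45),18)
"
```

```text
t 38.42 p [0.5605 0.1659 0.2025] yaw 179.98 z [-0.001 -0.706 -0.709] j [ 0.47  0.51  0.01  1.5  -0.68 -0.95] F [ 0.  -0.  -1.8] w 0.0477
[0.55774057 0.15195664]
N 18 dpos [0.0003, -0.0007, 0.0036] dr [-4.99, 0.02, 0.0] dist 0.0603 ang 89.80
```

View pics/w22.png

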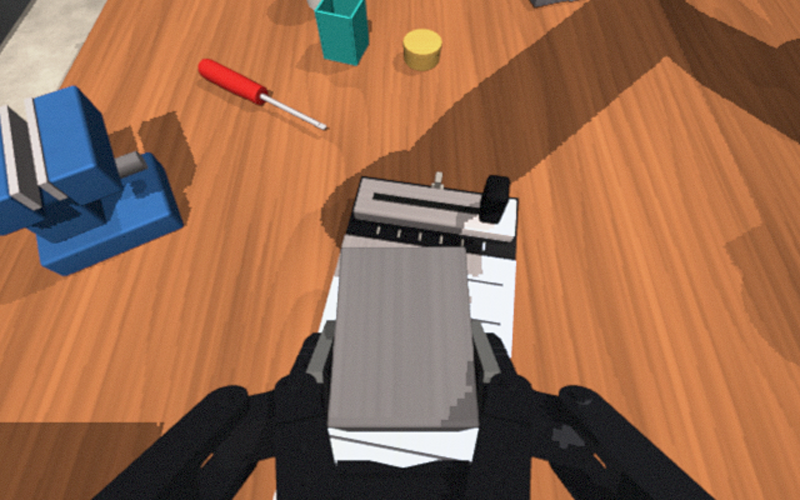

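Call:
carry_out([
  {"hand": -1,"delta_pos": [0.0003,-0.0007,0.0036],"dr": [-4.99,0,0]},
  {"hand": -1,"delta_pos": [0.0003,-0.0007,0.0036],"dr": [-4.99,0,0]},
  {"hand": -1,"delta_pos": [0.0003,-0.0007,0.0036],"dr": [-4.99,0,0]},
  {"hand": -1,"delta_pos": [0.0003,-0.0007,0.0036],"dr": [-4.99,0,0]},
  {"hand": -1,"delta_pos": [0.0003,-0.0007,0.0036],"dr": [-4.99,0,0]},
  {"hand": -1,"delta_pos": [0.0003,-0.0007,0.0036],"dr": [-4.99,0,0]},
  {"hand": -1,"delta_pos": [0.0003,-0.0007,0.0036],"dr": [-4.99,0,0]},
  {"hand": -1,"delta_pos": [0.0003,-0.0007,0.0036],"dr": [-4.99,0,0]},
  {"hand": -1,"delta_pos": [0.0003,-0.0007,0.0036],"dr": [-4.99,0,0]},
  {"hand": -1,"delta_pos": [0.0003,-0.0007,0.0036],"dr": [-4.99,0,0]},
  {"hand": -1,"delta_pos": [0.0003,-0.0007,0.0036],"dr": [-4.99,0,0]},
  {"hand": -1,"delta_pos": [0.0003,-0.0007,0.0036],"dr": [-4.99,0,0]},
  {"hand": -1,"delta_pos": [0.0003,-0.0007,0.0036],"dr": [-4.99,0,0]},
  {"hand": -1,"delta_pos": [0.0003,-0.0007,0.0036],"dr": [-4.99,0,0]},
  {"hand": -1,"delta_pos": [0.0003,-0.0007,0.0036],"dr": [-4.99,0,0]},
  {"hand": -1,"delta_pos": [0.0003,-0.0007,0.0036],"dr": [-4.99,0,0]},
  {"hand": -1,"delta_pos": [0.0003,-0.0007,0.0036],"dr": [-4.99,0,0]},
  {"hand": -1,"delta_pos": [0.0003,-0.0007,0.0036],"dr": [-4.99,0,0]},
  {"hand": -1,"delta_pos": [0,0,0],"dr": [0,0,0]},
])

```text
time: 40.05
tool_pos: [0.5535, 0.1505, 0.1399]
orientation: [0.003, 0.924, 0.382, -0.003]
contact_force: [-0.8, -0.4, -2.4]
grip_width: 0.0474
```

```bash
python3 -c "
from h import *
st(); snap('wrist','w23',scale=1.25)
plan([*dry(0,-.045),.079],down(180,-45),5)
"
```

```text
t 40.05 p [0.5535 0.1505 0.1399] yaw 179.84 z [-0.003  0.706 -0.708] j [-0.19  0.36 -0.36  1.05  0.77 -1.83] F [-0.8 -0.4 -2.4] w 0.0474
N 5 dpos [-0.0008, -0.0086, 0.0089] dr [-0.04, -0.03, -0.06] dist 0.0621 ang 0.39
```

View pics/w23.png

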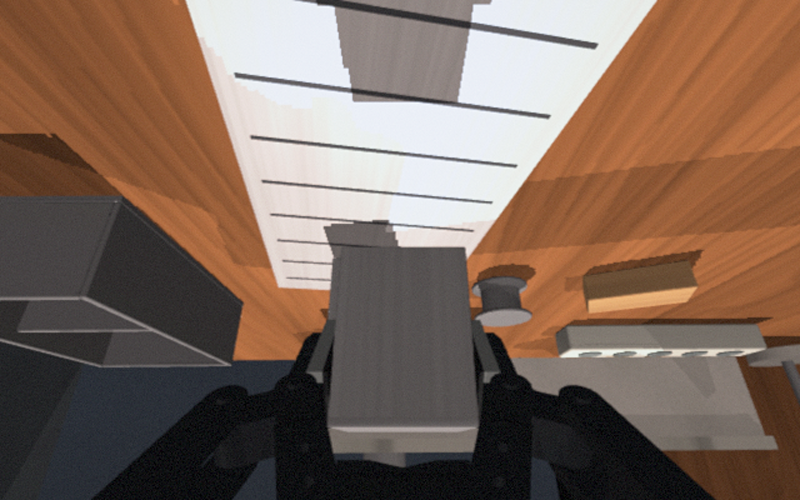

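Call:
carry_out([
  {"hand": -1,"delta_pos": [-0.0008,-0.0086,0.0089],"dr": [0,0,0]},
  {"hand": -1,"delta_pos": [-0.0008,-0.0086,0.0089],"dr": [0,0,0]},
  {"hand": -1,"delta_pos": [-0.0008,-0.0086,0.0089],"dr": [0,0,0]},
  {"hand": -1,"delta_pos": [-0.0008,-0.0086,0.0089],"dr": [0,0,0]},
  {"hand": -1,"delta_pos": [-0.0008,-0.0086,0.0089],"dr": [0,0,0]},
  {"hand": -1,"delta_pos": [0,0,0],"dr": [0,0,0]},
])

```text
time: 40.6
tool_pos: [0.5575, 0.1539, 0.0782]
orientation: [0.001, 0.924, 0.382, -0.002]
contact_force: [0.5, -0.4, -2.1]
grip_width: 0.0474
```

Call:
carry_out([
  {"hand": -1,"delta_pos": [0,-0.0015,0.0015],"dr": [0,0,0]},
  {"hand": -1,"delta_pos": [0,-0.0015,0.0015],"dr": [0,0,0]},
  {"hand": -1,"delta_pos": [0,0,0],"dr": [0,0,0]},
])

```text
time: 40.85
tool_pos: [0.5596, 0.1533, 0.0771]
orientation: [-0.0, 0.924, 0.382, 0.0]
contact_force: [1.2, 0.1, -2.6]
grip_width: 0.0474
```

Call:
carry_out([
  {"hand": -1,"delta_pos": [0,-0.0015,0.0015],"dr": [0,0,0]},
  {"hand": -1,"delta_pos": [0,-0.0015,0.0015],"dr": [0,0,0]},
  {"hand": -1,"delta_pos": [0,0,0],"dr": [0,0,0]},
])

```text
time: 41.1
tool_pos: [0.5595, 0.1532, 0.0728]
orientation: [0.0, 0.924, 0.382, 0.0]
contact_force: [-0.0, -0.4, -1.4]
grip_width: 0.0473
```

Call:
carry_out([
  {"hand": -1,"delta_pos": [0,-0.0008,0.0008],"dr": [0,0,0]},
  {"hand": -1,"delta_pos": [0,-0.0008,0.0008],"dr": [0,0,0]},
  {"hand": -1,"delta_pos": [0,0,0],"dr": [0,0,0]},
])

```text
time: 41.35
tool_pos: [0.5597, 0.1533, 0.0712]
orientation: [0.0, 0.924, 0.383, 0.0]
contact_force: [-1.2, -1.8, 2.9]
grip_width: 0.0474
```

Contact at 0.0712, as predicted. I'll release and retreat.

Call:
carry_out([
  {"hand": 0.3,"delta_pos": [0,0,0],"dr": [0,0,0]},
  {"hand": 1,"delta_pos": [0,0,0],"dr": [0,0,0]},
  {"hand": 1,"delta_pos": [0,0,0],"dr": [0,0,0]},
  {"hand": 1,"delta_pos": [0,0,0],"dr": [0,0,0]},
  {"hand": 1,"delta_pos": [0,0,-0.02],"dr": [0,0,0]},
  {"hand": 1,"delta_pos": [0,0,-0.03],"dr": [0,0,0]},
  {"hand": 1,"delta_pos": [0,0,-0.03],"dr": [0,0,0]},
  {"hand": 1,"delta_pos": [0,0,-0.03],"dr": [0,0,0]},
  {"hand": 1,"delta_pos": [0,0,-0.03],"dr": [0,0,0]},
  {"hand": 1,"delta_pos": [0,0,-0.03],"dr": [0,0,0]},
  {"hand": 1,"delta_pos": [0,0,-0.03],"dr": [0,0,0]},
])

```text
time: 42.27
tool_pos: [0.5593, 0.0112, 0.2132]
orientation: [-0.0, 0.924, 0.382, 0.0]
contact_force: [0.3, 0.3, 0.1]
grip_width: 0.0854
```

```bash
python3 -c "
from h import *
st(); snap('scene','s24',scale=1.25); snap('top','t24',(165,130,335,230),4.7)
print(dry(-.05,-.208))
plan([.44,-.06,.25],down(170.2,0),12)
"
```

```text
t 42.27 p [0.5593 0.0112 0.2132] yaw -179.99 z [ 0.     0.706 -0.708] j [-0.42  0.37 -0.18  1.42  0.7  -2.14] F [0.3 0.3 0.1] w 0.0854
[ 4.80726029e-01 -1.54367926e-04]
N 12 dpos [0.0098, -0.0049, -0.0054] dr [3.73, -0.28, 0.77] dist 0.1446 ang 45.79
```

View pics/s24.png

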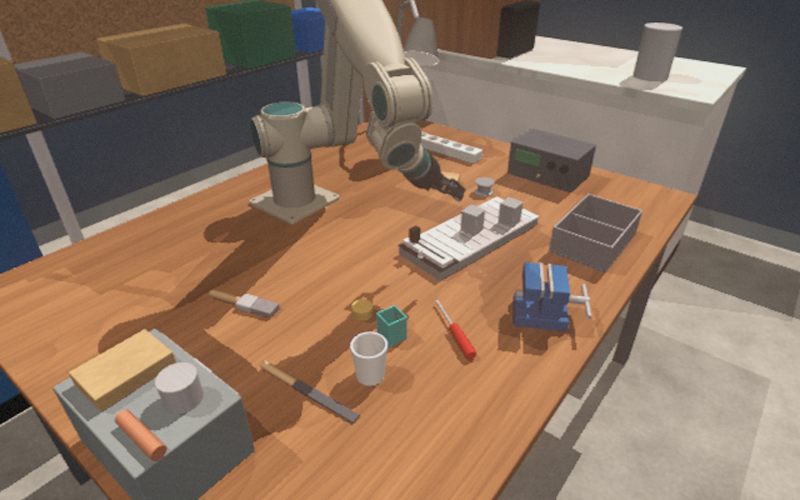

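View pics/t24.png

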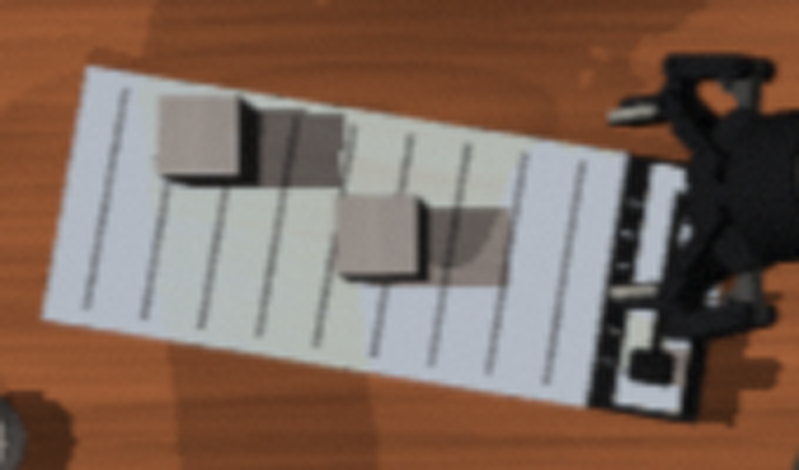

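The scene shows both cups mouth-down. Cup 1 has been knocked sideways: it now sits nearer the far edge of the plate. I'll measure it.

```bash
cat > m2.py <<'E'
from h import *
M=model("top")
def px(p): return (np.array(p,float)+.5)/4.7-.5+np.array([165,130])
for q in ([(158,95),(240,96),(240,176),(157,175)],[(339,194),(420,196),(417,278),(339,275)]):
    P,c,e,a=quad(M,px(q),.094); print(c,indry(c),e,a)
    # also upright check
E
python3 m2.py
```

```text
[0.62022465 0.26652191] [0.0420722 0.0785289] [0.04850815 0.04762666 0.04899657 0.04761654] [ -91.32898847 -179.94396763   88.67006085   -0.53148667]
[0.55951191 0.16029608] [ 0.00032604 -0.03648076] [0.04784597 0.04859638 0.04600115 0.04798327] [-9.20598890e+01  1.77702587e+02  8.71417087e+01 -9.18766439e-02]
```

```bash
python3 -c "
from h import *
im=cv2.imread('pics/s24_raw.png')[150:230,310:440]; cv2.imwrite('pics/s24z.png',cv2.resize(im,None,fx=6,fy=6,interpolation=cv2.INTER_CUBIC))
plan([.480,-.001,.20],down(170.2,0),12)
"
```

```text
N 12 dpos [0.0068, -0.0018, 0.0007] dr [3.73, -0.28, 0.77] dist 0.0844 ang 45.79
```

View pics/s24z.png

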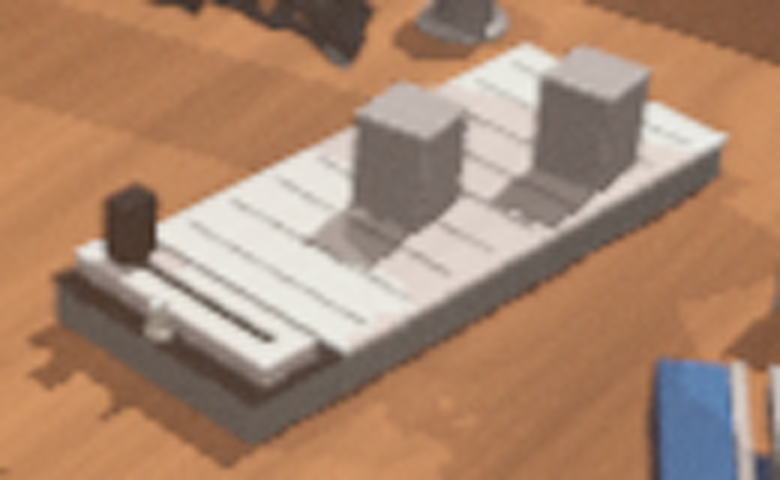

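Both cups stand flat and inverted, and both are within the limits. Now I'll move to the slider.

Call:
carry_out([
  {"hand": 1,"delta_pos": [0.0068,-0.0018,0.0007],"dr": [3.73,-0.28,0.77]},
  {"hand": 1,"delta_pos": [0.0068,-0.0018,0.0007],"dr": [3.73,-0.28,0.77]},
  {"hand": 1,"delta_pos": [0.0068,-0.0018,0.0007],"dr": [3.73,-0.28,0.77]},
  {"hand": 1,"delta_pos": [0.0068,-0.0018,0.0007],"dr": [3.73,-0.28,0.77]},
  {"hand": 1,"delta_pos": [0.0068,-0.0018,0.0007],"dr": [3.73,-0.28,0.77]},
  {"hand": 1,"delta_pos": [0.0068,-0.0018,0.0007],"dr": [3.73,-0.28,0.77]},
  {"hand": 1,"delta_pos": [0.0068,-0.0018,0.0007],"dr": [3.73,-0.28,0.77]},
  {"hand": 1,"delta_pos": [0.0068,-0.0018,0.0007],"dr": [3.73,-0.28,0.77]},
  {"hand": 1,"delta_pos": [0.0068,-0.0018,0.0007],"dr": [3.73,-0.28,0.77]},
  {"hand": 1,"delta_pos": [0.0068,-0.0018,0.0007],"dr": [3.73,-0.28,0.77]},
  {"hand": 1,"delta_pos": [0.0068,-0.0018,0.0007],"dr": [3.73,-0.28,0.77]},
  {"hand": 1,"delta_pos": [0.0068,-0.0018,0.0007],"dr": [3.73,-0.28,0.77]},
  {"hand": 1,"delta_pos": [0,0,0],"dr": [0,0,0]},
])

```text
time: 43.45
tool_pos: [0.4743, 0.0048, 0.1959]
orientation: [0.082, 0.997, 0.0, -0.005]
contact_force: [-0.3, -0.5, -0.4]
grip_width: 0.0856
```

```bash
python3 -c "
from h import *
st(); snap('wrist','w25',scale=1.25)
plan([.480,-.001,.078],down(170.2,0),5)
"
```

```text
t 43.45 p [0.4743 0.0048 0.1959] yaw 170.60 z [-0.01   0.002 -1.   ] j [-0.13  0.05 -0.41  1.12  0.   -1.53] F [-0.3 -0.5 -0.4] w 0.0856
N 5 dpos [-0.0012, -0.0009, 0.0236] dr [0.02, -0.1, 0.08] dist 0.1184 ang 0.67
```

View pics/w25.png

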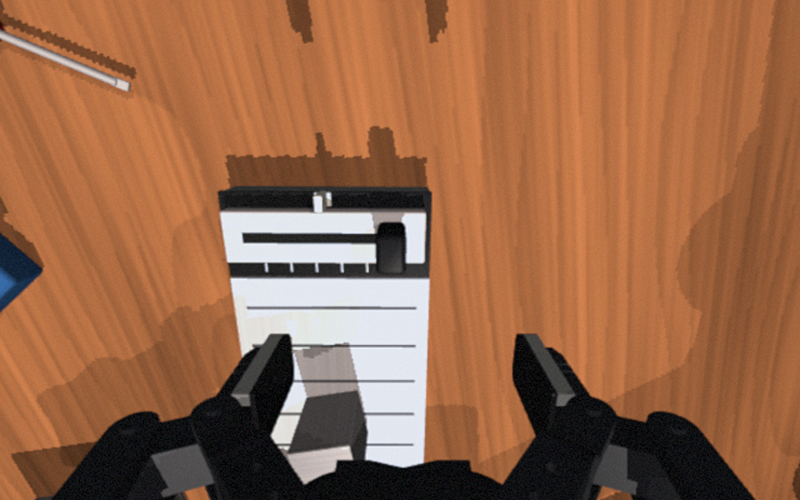

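```bash
python3 -c "
from h import *
M=model('wrist')
for v in (235,250,265): print('grip',indry(ray(M,391/1.25,v/1.25,.084)))
for u,v in((314,210),(322,205),(319,195)): print('tab',indry(ray(M,u/1.25,v/1.25,.05)))
for u in (377,405): print(indry(ray(M,u/1.25,255/1.25,.084)))
im=cv2.imread('pics/w25_raw.png')[140:230,170:350]; cv2.imwrite('pics/w25z.png',cv2.resize(im,None,fx=4.4,fy=4.4,interpolation=cv2.INTER_CUBIC))
"
```

```text
grip [-0.05045224 -0.22103156]
grip [-0.05043354 -0.21105586]
grip [-0.05041433 -0.20080954]
tab [ 0.00456802 -0.22933566]
tab [-0.00128706 -0.23294516]
tab [ 0.00037597 -0.239991  ]
[-0.04142753 -0.20762621]
[-0.05943295 -0.20771588]
```

View pics/w25z.png

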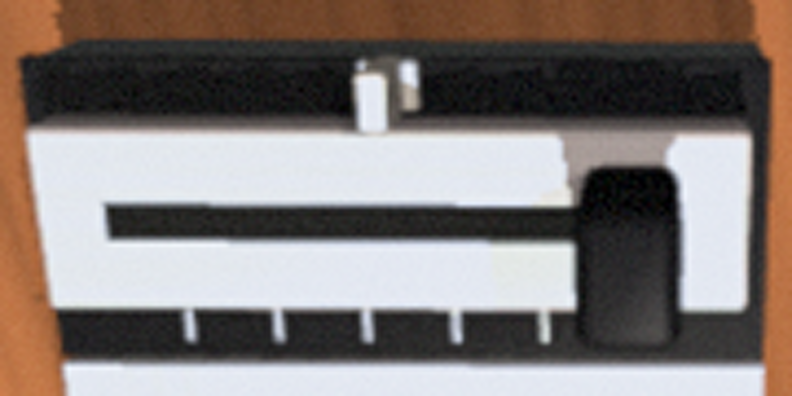

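Call:
carry_out([
  {"hand": 1,"delta_pos": [-0.0012,-0.0009,0.0236],"dr": [0,-0.1,0.1]},
  {"hand": 1,"delta_pos": [-0.0012,-0.0009,0.0236],"dr": [0,-0.1,0.1]},
  {"hand": 1,"delta_pos": [-0.0012,-0.0009,0.0236],"dr": [0,-0.1,0.1]},
  {"hand": 1,"delta_pos": [-0.0012,-0.0009,0.0236],"dr": [0,-0.1,0.1]},
  {"hand": 1,"delta_pos": [-0.0012,-0.0009,0.0216],"dr": [0,-0.1,0.1]},
  {"hand": 1,"delta_pos": [0,0,0],"dr": [0,0,0]},
])

```text
time: 44.0
tool_pos: [0.4777, -0.0025, 0.0766]
orientation: [0.088, 0.996, 0.001, -0.004]
contact_force: [-1.5, -0.2, 0.3]
grip_width: 0.0852
```

```bash
python3 -c "
from h import *
st(); print(indry(cur()[:2,3]))
"
```

```text
t 44.00 p [ 0.4777 -0.0025  0.0766] yaw 169.90 z [-0.007  0.003 -1.   ] j [-0.14  0.19 -0.55  0.84  0.   -1.54] F [-1.5 -0.2  0.3] w 0.0852
[-0.05261104 -0.21082887]
```

Call:
carry_out([
  {"hand": 1,"delta_pos": [-0.002,0,-0.003],"dr": [0,0,0]},
  {"hand": 0,"delta_pos": [0,0,0],"dr": [0,0,0]},
  {"hand": -1,"delta_pos": [0,0,0],"dr": [0,0,0]},
  {"hand": -1,"delta_pos": [0,0,0],"dr": [0,0,0]},
  {"hand": -1,"delta_pos": [0,0,0],"dr": [0,0,0]},
  {"hand": -1,"delta_pos": [0,0,0],"dr": [0,0,0]},
  {"hand": -1,"delta_pos": [0,0,0],"dr": [0,0,0]},
  {"hand": -1,"delta_pos": [0,0,0],"dr": [0,0,0]},
], force=20)

```text
time: 44.67
tool_pos: [0.4833, -0.0031, 0.0848]
orientation: [0.088, 0.996, 0.0, 0.001]
contact_force: [-1.6, 0.5, 6.3]
grip_width: 0.0194
```

```bash
python3 -c "
from h import *
st(); print(indry(cur()[:2,3]))
"
```

```text
t 44.67 p [ 0.4833 -0.0031  0.0848] yaw 169.94 z [ 0.002  0.    -1.   ] j [-0.14  0.18 -0.53  0.86  0.   -1.54] F [-1.6  0.5  6.3] w 0.0194
[-0.0469311  -0.21041495]
```

Call:
carry_out([
  {"hand": -1,"delta_pos": [-0.006,0,0],"dr": [0,0,0]},
  {"hand": -1,"delta_pos": [-0.006,0,0],"dr": [0,0,0]},
  {"hand": -1,"delta_pos": [-0.006,0,0],"dr": [0,0,0]},
  {"hand": -1,"delta_pos": [-0.006,0,0],"dr": [0,0,0]},
  {"hand": -1,"delta_pos": [-0.006,0,0],"dr": [0,0,0]},
  {"hand": -1,"delta_pos": [-0.006,0,0],"dr": [0,0,0]},
  {"hand": -1,"delta_pos": [-0.006,0,0],"dr": [0,0,0]},
  {"hand": -1,"delta_pos": [-0.006,0,0],"dr": [0,0,0]},
  {"hand": -1,"delta_pos": [0,0,0],"dr": [0,0,0]},
  {"hand": -1,"delta_pos": [0,0,0],"dr": [0,0,0]},
])

```text
time: 45.5
tool_pos: [0.532, -0.0115, 0.0849]
orientation: [0.088, 0.996, 0.0, 0.002]
contact_force: [2.7, 0.6, 2.2]
grip_width: 0.0193
```

```bash
python3 -c "
from h import *
st(); print(indry(cur()[:2,3])); snap('wrist','w26',scale=1.25)
"
```

```text
t 45.50 p [ 0.532  -0.0115  0.0849] yaw 169.94 z [ 0.004  0.    -1.   ] j [-0.14  0.26 -0.43  0.88  0.   -1.54] F [2.7 0.6 2.2] w 0.0193
[ 0.00250273 -0.21047626]
```

View pics/w26.png

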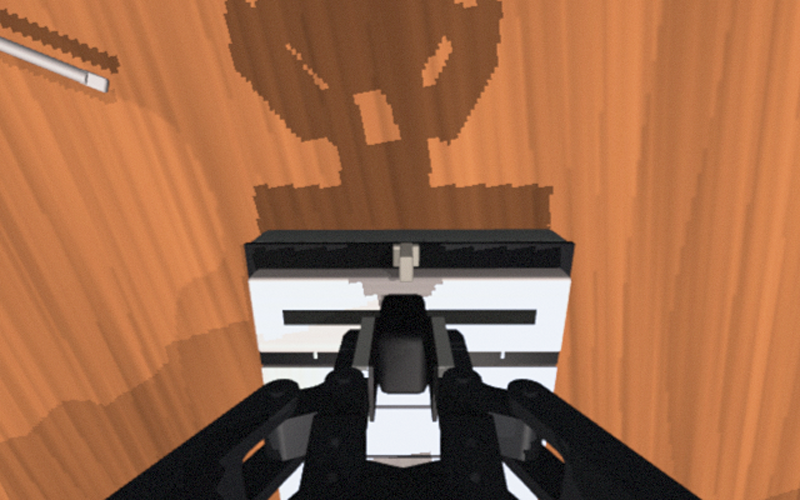

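Tab at column 406 and grip at 404, so they are level to about 1 mm. I'll release and rise.

Call:
carry_out([
  {"hand": 0.0,"delta_pos": [0,0,0],"dr": [0,0,0]},
  {"hand": 0.2,"delta_pos": [0,0,0],"dr": [0,0,0]},
  {"hand": 0.2,"delta_pos": [0,0,0],"dr": [0,0,0]},
  {"hand": 0.2,"delta_pos": [0,0,0],"dr": [0,0,0]},
  {"hand": 0.2,"delta_pos": [0,0,-0.02],"dr": [0,0,0]},
  {"hand": 0.2,"delta_pos": [0,0,-0.03],"dr": [0,0,0]},
  {"hand": 0.5,"delta_pos": [0,0,-0.03],"dr": [0,0,0]},
  {"hand": 0.5,"delta_pos": [0,0,-0.03],"dr": [0,0,0]},
  {"hand": 0.5,"delta_pos": [0,0,-0.03],"dr": [0,0,0]},
  {"hand": 0.5,"delta_pos": [0,0,0],"dr": [0,0,0]},
])

```text
time: 46.38
tool_pos: [0.5341, -0.0121, 0.2308]
orientation: [0.088, 0.996, -0.0, 0.006]
contact_force: [0.7, -0.5, 1.2]
grip_width: 0.0638
```

```bash
python3 -c "
from h import *
st(); snap('wrist','w27',(150,120,450,330),2.6); snap('scene','s27',scale=1.25)
"
```

```text
t 46.38 p [ 0.5341 -0.0121  0.2308] yaw 169.92 z [ 0.012 -0.001 -1.   ] j [-0.14  0.12 -0.26  1.18  0.   -1.54] F [ 0.7 -0.5  1.2] w 0.0638
```

View pics/w27.png

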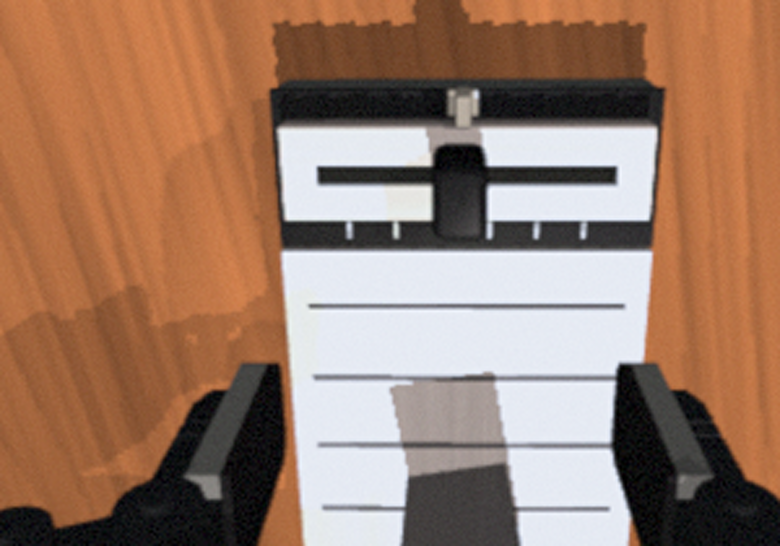

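View pics/s27.png

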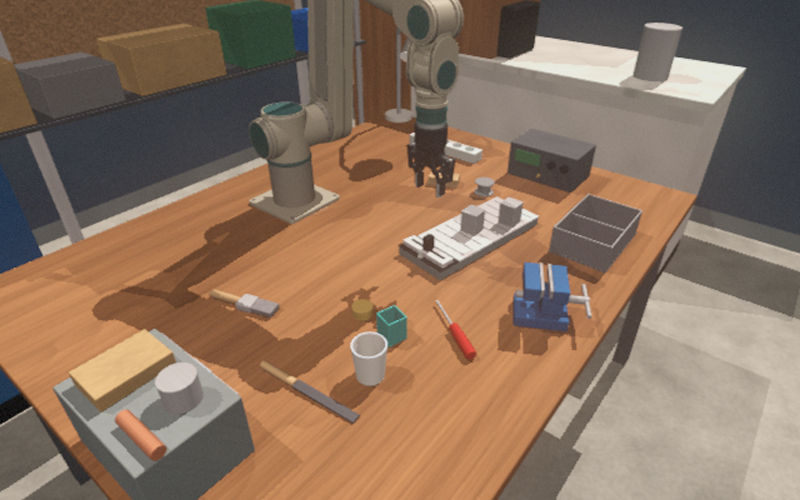

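The wrist view has the grip at column 460 and the tab at 462, which is level. One more check that the cups haven't moved, then I hand in.

```bash
python3 -c "
import cv2,numpy as np
a=cv2.imread('pics/s24_raw.png')[155:205,365:430].astype(float);b=cv2.imread('pics/s27_raw.png')[155:205,365:430].astype(float)
print(np.abs(a-b).mean(), cv2.phaseCorrelate(a.mean(2),b.mean(2)))
"
python3 -c "
from h import *
snap('scene','s28',(310,150,440,230),6); st(); print(ctrl.job_done())"
```

```text
5.532 ((0.08977967227316697, 0.04562324135774887), 0.8795915101180108)
t 46.53 p [ 0.53   -0.0116  0.224 ] yaw 169.92 z [ 0.001  0.    -1.   ] j [-0.14  0.12 -0.27  1.17  0.   -1.54] F [ 0.1 -0.4 -0.9] w 0.0643
the job is handed in; nothing more can be done
None
```

View pics/s28.png

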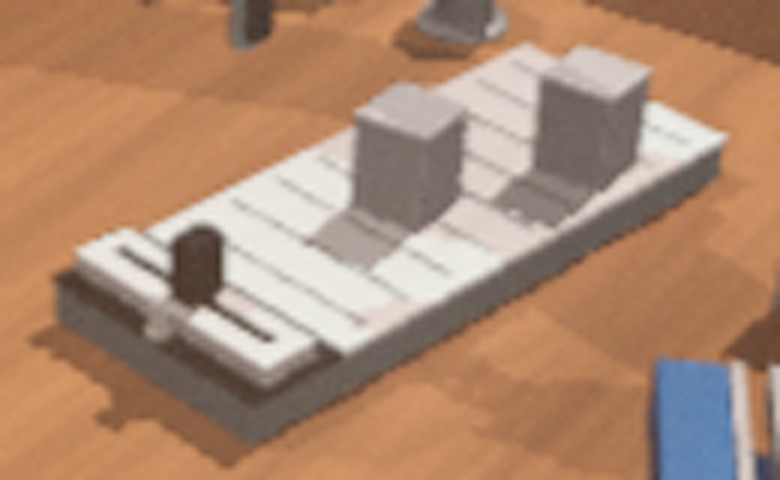

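I finished the job and handed it in at about 46.5 s; the system gave no verdict. I slid the heat slider back to its off stop. I found two steel cups and turned each over in two 90° tips (onto its side on the plate, then mouth-down) and let go. Then I slid the heat slider out to the white tab.

**Last checks:**
- **Cups:** Both stand flat and mouth-down on the plate, at about (42, 79) mm and (0, −36) mm in the dryer frame, inside the limits. They had not moved between the slider move and hand-in.
- **Slider:** The grip was within about 1 mm of the tab in the wrist view after release.
- **Robot and bystanders:** The gripper was open and clear of everything. I saw no bystander moved in the final scene picture, though I did not measure them.

**What didn't go to plan:**
- **Cup 1 moved:** After I had put it down it shifted about 4–5 cm along the plate. I don't know if this was the announced knock or the arm brushing it. It was still standing within limits, about 14 mm inside the far one, so I left it.
- **Camera disagreement:** The two cameras disagreed by 2–4 mm on the dryer's position. I set the slider by comparing the grip with the tab in the same picture.

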